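# Bring a hub's castle nut to its next slot and pin it

## Task

The castle nut on the upright stub axle has been run down by hand: turn it on in the tightening direction (clockwise seen from above) just until the next slot lines up with the cross hole in the axle, without backing it off to the slot before or running it past. Then take the larger of the two split pins from the bench and slide it gently through slot and hole, never forcing it, until its eye is up against the nut, and let go; leave the other things on the bench where they are.

Things in the scene. Friction and masses are not known exactly. Their poses are not given: they have to be found in the camera images.
- slot_floor (a point): Point on the axle's vertical axis, level with the floors of the nut's slots, 140 mm above the bench; x runs along the cross hole. The hole's middle lies on this axis 4 to 12 mm above this point, differently each time: find its height by eye or feel. It goes level right through the fixed threaded end (33 mm diameter), 8 mm wide and high. A dark line across the axle's end, 15 mm over the hole, runs along it.
- axle_foot (a point): Centre of the underside of the axle's square mounting plate (150 mm, 12 mm thick), on the bench. Round the axle stands a grey wheel hub that may turn: flange 85 mm radius; five studs, 66 mm from the axis, their ends 96 mm above the bench; nose 44 mm radius up to 112 mm above the bench.
- nut_mid (a point): Steel castle nut, axis upright: hexagon 50 mm across flats, 116 to 140 mm above the bench; on it a crown 47 mm across, 13 mm high, with six slots 8 mm wide, as deep as the crown, open above, one over the middle of each flat. This point: on the axis, half-way up the hexagon (128 mm above the bench); x turns with the nut, square to one pair of flats.
- castle_nut (a joint): Angle of the nut on its thread, rad, growing as it is tightened: clockwise seen from above. A slot lines up with the cross hole at 0 (the slot before) and at 1.047 (the next, the wanted one); it starts between 0.15 and 0.8. It drags with a steady 0.6 N m and stays where it is left. The pin passes only within about 0.04 rad of lined up.
- split_pin_eye (a point): Larger split pin, steel, about 14 g, flat on the bench, one of three pins in a row: centre of its eye (14 mm long, 12 wide, 6 thick), half-way up; x along the legs, y across. The legs lie together as a round shank 6 mm thick, root at x = 7 mm, tip at 69 mm, blunt. Seated, this point is 30.5 mm from the axle's axis. Over 25 N against nut or axle spoils the pin.
- small_split_pin_eye (a point): The smaller split pin (4 mm shank, 43 mm long), too thin and short for this hole; centre of its eye. Not to be used.
- clevis_pin: A headed clevis pin, 16 mm shank, 55 mm long, 24 mm head, lying; underside of its middle. A bystander.
- dust_cap: The hub's aluminium dust cap, 82 mm across and 36 mm high, lying rim down; centre of its underside. A bystander.
- bearing_cone: A steel taper ring from a bearing, 64 mm across and 20 mm high; centre of its underside. A bystander.
- spanner: A spanner 240 mm long lying flat; a bystander.
- grease_tin: A red tin 84 mm across and 85 mm high; a bystander.
- try_square: A steel try square, stock 110 mm and blade 150 mm, lying flat; a bystander.

How it is judged:
By the outcome, as a careful person would: the job done as asked, in the order asked, and still so for the second after the job is handed in, with the robot touching nothing.
It also fails if it takes over 67 s, if anything falls off the work surface, if the arm or the gripper's body presses on something with over 40 N, if the wrist force passes 120 N, or if a joint passes its speed limit or range.

## Robot

A 6-joint arm with a two-finger parallel gripper is mounted at the origin on the work surface. World frame = base frame: x ahead of the robot, y to its left, z up, the work surface at z = 0. Lengths are in mm, angles in degrees, forces in N, time in s.
With the tool pointing down it reaches from about 300 to 850 mm from the base axis. Payload 4.2 kg.
Tool frame: the origin (TCP) lies at the very end of the fingers, on their centre line; the grasp point (between the pads) lies 19 mm behind it (env.grip_point_offset is the distance from the TCP to the grasp point, in mm); z points along the fingers, y is the line along which they close (so a half turn about z gives the same grasp; the last joint's range is limited). The gripper opens to 91 mm and grips with 3 to 60 N. Pads are 32 mm wide; open, the fingers measure 118 mm over their backs; the gripper's body (76 mm by 178 mm) begins 60 mm behind the grasp point.
Start: joints at [75.974, 18.312, 89.639, -0, 72.044, -1.146], TCP at [128.176, 560.55, 189.476] pointing down, gripper open.
Joint ranges: [-177.97, 177.97], [-48.28, 115.42], [12.27, 149.76], [-77.06, 257.06], [2.81, 150.46], [-146.56, 146.56]. Speed limits (degrees/s): [147.25, 147.25, 180, 180, 180, 180].

## Interface

Orientations are given as [roll, pitch, yaw] about the fixed x, y, z axes, in that order (R = Rz(yaw) Ry(pitch) Rx(roll)).
In Python, from workcell import env gives the robot as it stands. The module is installed in compiled form; this text tells all that it offers.
- The arm moves only by the tool arm_command, never from a script. Its argument "rows" is a list of rows, each an object with "delta_pos": the shift along the tool's x, y, z in mm, a list of three; "roll": the turn about the tool's z in units of 5 degrees (1.0 is 5 degrees); "jaw": the opening in per cent of the stroke, from 0 (shut) to 100 (fully open). A call has 1 to 20 rows; each row is the pose to reach, as a shift and turn from the pose commanded when the call began, along the tool's axes at that moment; what a row does not reach only later rows make up. A row lasts 1/12 s, in which the tool goes at most 41.7 mm and 7.16 degrees, less where a joint would pass 70% of its speed; a pose out of reach is approached as far as the arm can. A call with a gripper value outside its range is refused whole. The fingers move at their own pace and stop on an object; "squeeze" is the grip in N (left out, the last holds). Time passes only in rows, so rows that repeat a pose let the fingers close. It gives the time, the measured TCP pose, the force, the opening and the grip force at its end, in the units of the state.
- env.state(): the state, without advancing time (a new reading comes with each control period).
- env.grab_frame(name): name is "scene" or "top" or "wrist"; returns a dict with "img" (384x512x3 uint8, blue, green, red), "z_map" (384x512 float32, mm along the optical axis (not along the pixel's ray), 0 where there is no reading), "fov_y" (degrees; the focal length in pixels is half the picture's height over the tangent of half this angle, whatever the lens; pixels are square), "cx", "cy" (the principal point, pixels), "R" (3x3) and "t" (3): a world point X has camera coordinates R X + t; the wrist camera has in their place "T_tool_cam" (4x4, takes a point from camera to tool coordinates, whose origin is the TCP and whose axes are the flange's). Camera axes: x right, y down, z forward; pixel columns grow to the right and rows downward; lengths in mm; the calibration is good to about 2 mm. A picture is of the moment at which its call begins: read the wrist's pose just before it.
- env.job_done(): hands the job in; it is judged then, once.
The state is a dict: "time_s": time; "qpos": joint angles; "qvel": joint speeds; "effort": joint torques, N m; "ee_pos": TCP position; "ee_rot": TCP orientation; "force": force on the tool from outside, world axes, zero at the start; "torque": the same for the moment, N m; "gripper_width": finger opening in mm; "gripper_force": force on a finger pad.
Only numpy, scipy, OpenCV 4.12 (cv2) and the standard library are available. Lean on these libraries where they do the work, as an engineer would, in place of code of your own. Each camera call takes 0.05 s, during which the arm holds its last target. There are 200 camera calls.

## Working session

There is one attempt and no reset: what is moved stays moved. The work goes in short steps, Python scripts to look and compute and a tool call to move; the robot and the scene stay as the last step left them, time stands still between calls to the robot, and variables do not carry over. Pictures are saved under pics/ and viewed, at most 10 in all, crops included, and the job is handed in when it is done.

Besides the shell and the picture viewer there is one more tool, called after ">>>" in YAML: its name, and indented under it one key for each argument. arm_command: Moves the arm, as the interface text tells. Its arguments: {"type":"object","properties":{"rows":{"type":"array"},"squeeze":{"type":"number"}},"required":["rows"]}

```bash
mkdir -p pics; cat > h.py <<'E'
import numpy as np, cv2
from workcell import env
from scipy.spatial.transform import Rotation as Ro
def grab(name,fn=None):
    s=env.state(); f=env.grab_frame(name); f['s']=s
    f['f']=192/np.tan(np.radians(f['fov_y']/2))
    if name=='wrist':
        T=np.eye(4);T[:3,:3]=Ro.from_euler('xyz',s['ee_rot'],degrees=True).as_matrix();T[:3,3]=s['ee_pos']
        W=T@np.array(f['T_tool_cam']); f['W']=W
    else:
        W=np.eye(4);R=np.array(f['R']);W[:3,:3]=R.T;W[:3,3]=-R.T@np.array(f['t']); f['W']=W
    np.savez('pics/last_%s.npz'%name,W=W,z=f['z_map'],f=f['f'],cx=f['cx'],cy=f['cy'],img=f['img'])
    if fn: cv2.imwrite('pics/'+fn,f['img'])
    return f
def load(name): return dict(np.load('pics/last_%s.npz'%name))
def ray(f,u,v):
    d=f['W'][:3,:3]@np.array([(u-f['cx'])/f['f'],(v-f['cy'])/f['f'],1]); return f['W'][:3,3],d
def onz(f,u,v,z):
    o,d=ray(f,u,v); return o+d*(z-o[2])/d[2]
def proj(f,X):
    c=np.linalg.inv(f['W'])@np.append(X,1); return f['cx']+f['f']*c[0]/c[2],f['cy']+f['f']*c[1]/c[2],c[2]
E
python3 - <<'E'
from h import *
for n in('scene','top'):
    f=grab(n); cv2.imwrite(f'pics/{n}.png',cv2.resize(f['img'],(800,600),interpolation=cv2.INTER_CUBIC)); print(n,f['W'].round(2).tolist(),f['f'],f['cx'],f['cy'])
f=grab('wrist','w0.png');print(f['T_tool_cam'],f['f'])
print(env.state())
E
```

```text
scene [[0.55, 0.6, -0.58, 1235.14], [0.83, -0.39, 0.39, -432.97], [0.01, -0.7, -0.72, 999.92], [0.0, 0.0, 0.0, 1.0]] 485.9416429308886 250.0517817392762 190.68784748595712
top [[-0.02, -0.99, 0.12, 352.33], [-1.0, 0.02, -0.01, 54.81], [0.01, -0.12, -0.99, 1524.56], [0.0, 0.0, 0.0, 1.0]] 492.7728693642629 253.64283615673318 192.62761863189732
[[-5.14335000e-04 -9.69605799e-01 -2.44671882e-01  6.95993355e+01]
 [ 9.99999819e-01 -4.22387777e-04 -4.28268535e-04  7.50925145e-01]
 [ 3.11905242e-04 -2.44672058e-01  9.69605841e-01 -1.94822303e+02]
 [ 0.00000000e+00  0.00000000e+00  0.00000000e+00  1.00000000e+00]] 297.7853083822569
{'time_s': 0.15, 'qpos': array([ 7.59733071e+01,  1.83429892e+01,  8.96896205e+01, -9.53004573e-04,
        7.20414708e+01, -1.14565236e+00]), 'qvel': array([-0.02681806, -0.05843426, -0.20659326,  0.09566153, -0.09581362,
       -0.09596753]), 'effort': array([-7.34964669e-04, -4.12776697e+01, -2.32154435e+01,  7.26733846e-02,
        4.33217688e-02, -9.26227176e-05]), 'ee_pos': array([128.09051059, 560.14909622, 188.82074725]), 'ee_rot': array([-1.79925916e+02, -5.75156447e-04,  1.67119254e+02]), 'force': array([-0.09612006, -0.76720416, -0.06450857]), 'torque': array([-0.03750833, -0.00666353, -0.07351825]), 'gripper_force': 0.0, 'gripper_width': 91.41413617497079}
```

View pics/top.png

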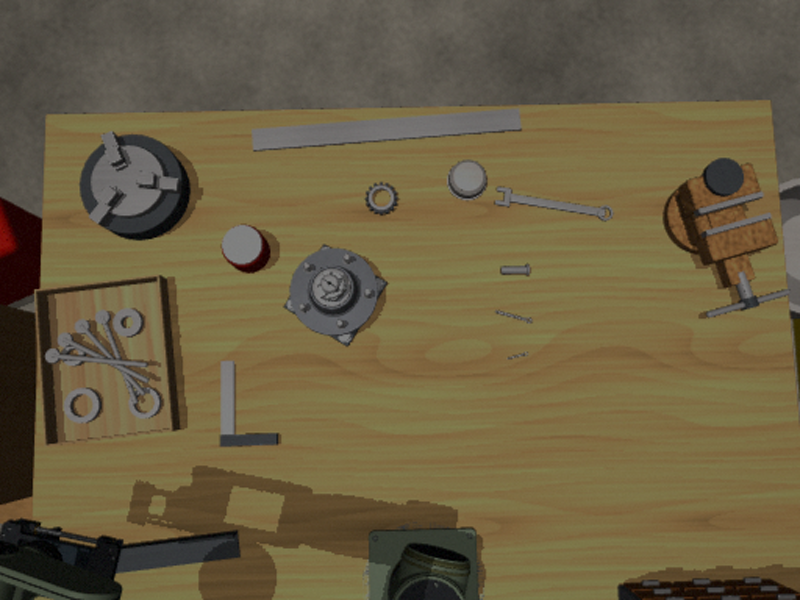

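View pics/scene.png

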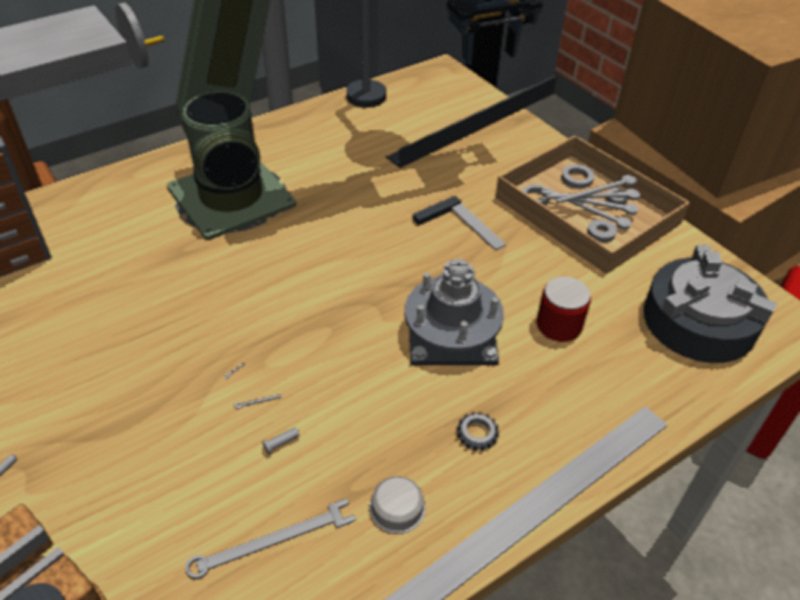

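The top view shows the hub and nut at (331,287), the larger pin at (514,316), the small pin at (517,355) and the clevis pin at (515,269), in 800 px scale. Next I'll work out positions and the move over the nut.

```bash
cat >> h.py <<'E'
def todelta(target,yaw=None,s=None):
    s=s or env.state(); R=Ro.from_euler('xyz',s['ee_rot'],degrees=True).as_matrix()
    return (R.T@(np.array(target)-s['ee_pos'])).round(1)
E
python3 - <<'E'
from h import *
f=load('top');k=512/800
for n,u,v,z in(('nut',331,287,155),('pinL',498,314,3),('pinR',531,320,3),('small',517,355,2),('clev',515,269,8)): print(n,onz(f,u*k,v*k,z).round(1))
n=onz(f,331*k,287*k,155)
print(todelta([n[0],n[1],240]))
E
```

```text
nut [552.5 155.4 155. ]
pinL [ 512.8 -164.6    3. ]
pinR [ 499.2 -229.8    3. ]
small [ 430.5 -199.     2. ]
clev [ 601.8 -201.6    8. ]
[-504.  -300.   -50.8]
```

>>> arm_command:
  rows:
    - {"delta_pos": [-504, -300, -51], "roll": 0, "jaw": 100}
    - {"delta_pos": [-504, -300, -51], "roll": 0, "jaw": 100}
    - {"delta_pos": [-504, -300, -51], "roll": 0, "jaw": 100}
    - {"delta_pos": [-504, -300, -51], "roll": 0, "jaw": 100}
    - {"delta_pos": [-504, -300, -51], "roll": 0, "jaw": 100}
    - {"delta_pos": [-504, -300, -51], "roll": 0, "jaw": 100}
    - {"delta_pos": [-504, -300, -51], "roll": 0, "jaw": 100}
    - {"delta_pos": [-504, -300, -51], "roll": 0, "jaw": 100}
    - {"delta_pos": [-504, -300, -51], "roll": 0, "jaw": 100}
    - {"delta_pos": [-504, -300, -51], "roll": 0, "jaw": 100}
    - {"delta_pos": [-504, -300, -51], "roll": 0, "jaw": 100}
    - {"delta_pos": [-504, -300, -51], "roll": 0, "jaw": 100}
    - {"delta_pos": [-504, -300, -51], "roll": 0, "jaw": 100}
    - {"delta_pos": [-504, -300, -51], "roll": 0, "jaw": 100}
    - {"delta_pos": [-504, -300, -51], "roll": 0, "jaw": 100}
    - {"delta_pos": [-504, -300, -51], "roll": 0, "jaw": 100}
    - {"delta_pos": [-504, -300, -51], "roll": 0, "jaw": 100}
    - {"delta_pos": [-504, -300, -51], "roll": 0, "jaw": 100}

```text
time_s: 1.65
ee_pos: [551.4, 156.6, 240.1]
ee_rot: [180.0, -0.1, 167.2]
force: [-0.4, 0.2, 0.3]
gripper_width: 91.2
gripper_force: 0.0
```

```bash
python3 - <<'E'
from h import *
f=grab('wrist','w1.png'); print(f['s']['ee_pos'],f['s']['ee_rot'],f['s']['time_s'])
u,v,_=proj(f,[552.5,155.4,155]);u,v=int(u),int(v);print(u,v)
c=f['img'][max(0,v-60):v+60,max(u-80,0):u+80]
cv2.imwrite('pics/w1c.png',cv2.resize(c,None,fx=5,fy=5,interpolation=cv2.INTER_CUBIC))
E
```

```text
[551.42949341 156.63634192 240.13247156] [ 1.79999128e+02 -8.07968413e-02  1.67181189e+02] 1.65
253 193
```

View pics/w1c.png

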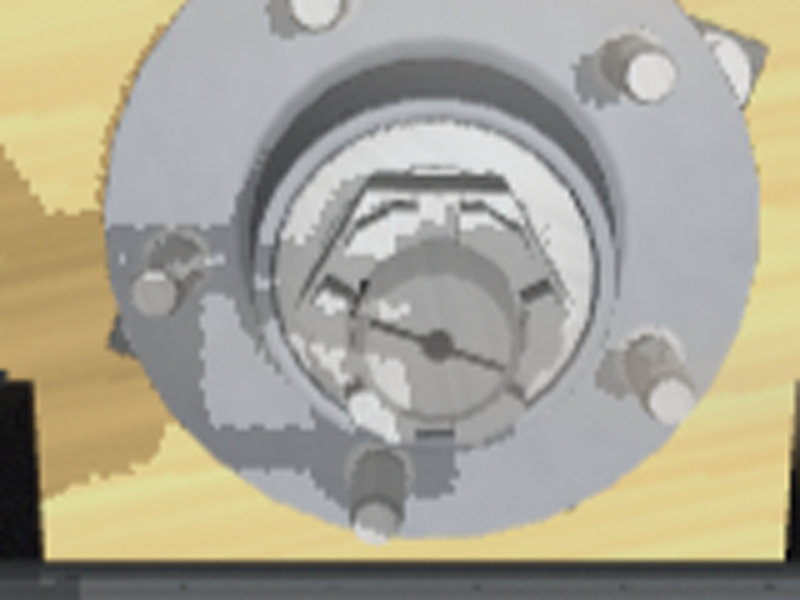

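```bash
cat >> h.py <<'E'
def cloud(f):
    v,u=np.mgrid[0:384,0:512]; z=f['z_map'] if 'z_map' in f else f['z']
    P=np.stack([(u-f['cx'])/f['f']*z,(v-f['cy'])/f['f']*z,z],-1)
    return P@f['W'][:3,:3].T+f['W'][:3,3], z>0
E
python3 - <<'E'
from h import *
f=load('wrist')
P,ok=cloud(f)
g=lambda x,y:(173+x/5,133+y/5)
c=P[200:206,258:264].reshape(-1,3);print('top z',c[:,2].mean(),c[:,2].std())
zt=c[:,2].mean()
m=ok&(abs(P[...,2]-zt)<2)&(np.hypot(P[...,0]-552,P[...,1]-156)<30)
q=P[m][:,:2];print(m.sum());(x,y),r=cv2.minEnclosingCircle(q.astype(np.float32));print('circ',x,y,r)
print('dot',onz(f,*g(438,345),zt)); a=onz(f,*g(368,320),zt);b=onz(f,*g(503,370),zt);print(a,b,np.degrees(np.arctan2(*(a-b)[[1,0]])))
d=np.hypot(P[...,0]-x,P[...,1]-y)
h,_=np.histogram(P[...,2][d<32],bins=np.arange(104,172,1));print(list(zip(range(104,171),h)))
# ortho view 8px/mm via homography at crown top and hex top
def ortho(z,fn,s=6,R=45):
    W=f['W'];src=[];dst=[]
    for dx,dy in((-R,-R),(R,-R),(R,R),(-R,R)):
        src.append(proj(f,[x+dx,y+dy,z])[:2]);dst.append([(R-dy)*s,(R-dx)*s])
    H=cv2.getPerspectiveTransform(np.float32(src),np.float32(dst));return cv2.warpPerspective(f['img'],H,(2*R*s,2*R*s),flags=cv2.INTER_CUBIC)
o=ortho(153,'')
# height map raster
cv2.imwrite('pics/o1.png',cv2.resize(o,(600,600)))
E
```

```text
top z 164.2245324292277 0.7488304572039757
805
circ 559.1129760742188 160.30999755859375 16.115509033203125
dot [559.59434446 160.42438697 164.22453243]
[551.9001432  148.65148928 164.22453243] [567.1430378  171.37242128 164.22453243] -123.85665396994685
[(104, np.int64(0)), (105, np.int64(0)), (106, np.int64(0)), (107, np.int64(0)), (108, np.int64(0)), (109, np.int64(18)), (110, np.int64(174)), (111, np.int64(201)), (112, np.int64(54)), (113, np.int64(5)), (114, np.int64(10)), (115, np.int64(20)), (116, np.int64(9)), (117, np.int64(7)), (118, np.int64(11)), (119, np.int64(10)), (120, np.int64(4)), (121, np.int64(7)), (122, np.int64(1)), (123, np.int64(1)), (124, np.int64(10)), (125, np.int64(10)), (126, np.int64(11)), (127, np.int64(3)), (128, np.int64(4)), (129, np.int64(3)), (130, np.int64(5)), (131, np.int64(15)), (132, np.int64(8)), (133, np.int64(7)), (134, np.int64(3)), (135, np.int64(2)), (136, np.int64(11)), (137, np.int64(9)), (138, np.int64(63)), (139, np.int64(168)), (140, np.int64(142)), (141, np.int64(28)), (142, np.int64(16)), (143, np.int64(16)), (144, np.int64(9)), (145, np.int64(16)), (146, np.int64(25)), (147, np.int64(20)), (148, np.int64(15)), (149, np.int64(14)), (150, np.int64(17)), (151, np.int64(125)), (152, np.int64(311)), (153, np.int64(153)), (154, np.int64(17)), (155, np.int64(6)), (156, np.int64(6)), (157, np.int64(4)), (158, np.int64(11)), (159, np.int64(11)), (160, np.int64(11)), (161, np.int64(40)), (162, np.int64(122)), (163, np.int64(279)), (164, np.int64(352)), (165, np.int64(69)), (166, np.int64(3)), (167, np.int64(0)), (168, np.int64(0)), (169, np.int64(0)), (170, np.int64(0))]
```

View pics/o1.png

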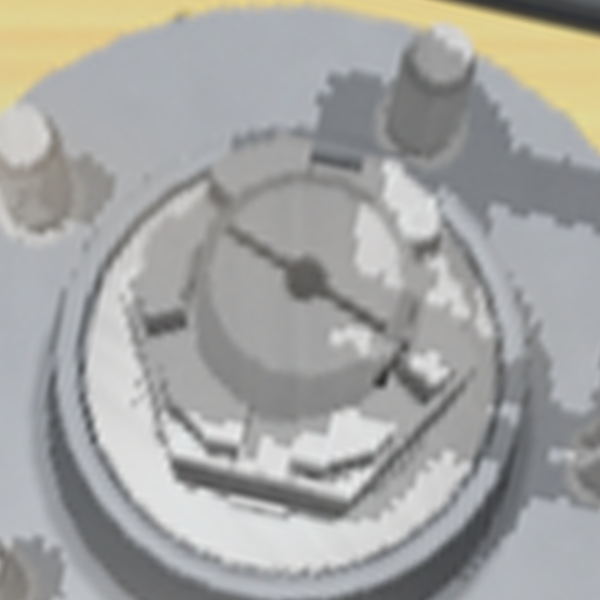

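```bash
cat >> h.py <<'E'
from scipy.optimize import minimize
def nutfit(f,c=(559.3,160.4),zt=164.2):
    P,ok=cloud(f)
    # axle top outline -> axis
    m=ok&(abs(P[...,2]-zt)<2.2)&(np.hypot(P[...,0]-c[0],P[...,1]-c[1])<22)
    cn=max(cv2.findContours(m.astype(np.uint8),cv2.RETR_EXTERNAL,cv2.CHAIN_APPROX_NONE)[0],key=len)[:,0]
    e=np.array([onz(f,u,v,zt)[:2] for u,v in cn]); A=np.c_[2*e,np.ones(len(e))]; s=np.linalg.lstsq(A,(e**2).sum(1),rcond=None)[0]
    ax=s[:2]; r=np.sqrt(s[2]+ax@ax)
    X=P[...,:2]-ax; d=np.linalg.norm(X,axis=-1); a=np.degrees(np.arctan2(X[...,1],X[...,0]))
    hi=ok&(d>18.5)&(d<23)&(abs(P[...,2]-152.5)<2); lo=ok&(d>18.5)&(d<23)&(abs(P[...,2]-140)<2.5)
    # hexagon+slot model: score orientation
    def inslot(X,t,w=4): 
        r=np.zeros(len(X),bool)
        for k in range(6):
            b=np.radians(t+60*k); al=X@[np.cos(b),np.sin(b)]; ac=X@[-np.sin(b),np.cos(b)]; r|=(al>0)&(abs(ac)<w)
        return r
    ts=np.arange(0,60,.25); sc=[inslot(X[lo],t).sum()/max(lo.sum(),1)-inslot(X[hi],t).sum()/hi.sum() for t in ts]
    sc=np.array(sc); tt=ts[sc>sc.max()-.02]
    # line: dark pixels in axle top
    gray=cv2.cvtColor(f['img'],cv2.COLOR_BGR2GRAY).astype(float)
    mm=m&(d<14); bl=cv2.medianBlur(f['img'],15).mean(-1); w=np.where(mm,np.clip(bl-gray-15,0,None),0)
    vs,us=np.nonzero(w>0); L=np.array([onz(f,u,v,zt)[:2] for u,v in zip(us,vs)]); ww=w[vs,us]
    mu=(L*ww[:,None]).sum(0)/ww.sum(); C=((L-mu)*ww[:,None]).T@(L-mu); ev,V=np.linalg.eigh(C)
    return dict(ax=ax.round(2),r=r,slot=(ts[sc.argmax()],tt.min(),tt.max(),sc.max()),nlo=lo.sum(),line=np.degrees(np.arctan2(V[1,1],V[0,1]))%180,linemu=mu.round(2),ev=ev)
E
python3 - <<'E'
from h import *
f=load('wrist'); print(nutfit(f)); print(f['W'].round(3))
P,ok=cloud(f);print('hex top',P[...,2][ok&(np.hypot(P[...,0]-559.3,P[...,1]-160.4)<26)&(abs(P[...,2]-140)<2)].mean())
E
```

```text
{'ax': array([558.81, 160.2 ]), 'r': np.float64(15.211273380235863), 'slot': (np.float64(46.5), np.float64(44.5), np.float64(46.75), np.float64(0.8622259900690323)), 'nlo': np.int64(115), 'line': np.float64(58.170729016684646), 'linemu': array([558.63, 159.43]), 'ev': array([  7766.86329041, 110561.64877736])}
[[ 2.22000e-01  9.46000e-01  2.37000e-01  4.84000e+02]
 [ 9.75000e-01 -2.16000e-01 -5.40000e-02  1.72746e+02]
 [-0.00000e+00  2.43000e-01 -9.70000e-01  4.35050e+02]
 [ 0.00000e+00  0.00000e+00  0.00000e+00  1.00000e+00]]
hex top 139.87574362543094
```

>>> arm_command:
  rows:
    - {"delta_pos": [-6.6, 5.3, 30], "roll": -5.8, "jaw": 100}
    - {"delta_pos": [-6.6, 5.3, 45], "roll": -5.8, "jaw": 100}
    - {"delta_pos": [-6.6, 5.3, 55], "roll": -5.8, "jaw": 100}
    - {"delta_pos": [-6.6, 5.3, 60], "roll": -5.8, "jaw": 100}
    - {"delta_pos": [-6.6, 5.3, 70], "roll": -5.8, "jaw": 100}
    - {"delta_pos": [-6.6, 5.3, 80], "roll": -5.8, "jaw": 100}
    - {"delta_pos": [-6.6, 5.3, 90], "roll": -5.8, "jaw": 100}
    - {"delta_pos": [-6.6, 5.3, 100], "roll": -5.8, "jaw": 100}
    - {"delta_pos": [-6.6, 5.3, 110], "roll": -5.8, "jaw": 100}
    - {"delta_pos": [-6.6, 5.3, 116], "roll": -5.8, "jaw": 100}
    - {"delta_pos": [-6.6, 5.3, 120], "roll": -5.8, "jaw": 100}
    - {"delta_pos": [-6.6, 5.3, 122], "roll": -5.8, "jaw": 100}
    - {"delta_pos": [-6.6, 5.3, 122], "roll": -5.8, "jaw": 100}

```text
time_s: 2.78
ee_pos: [560.2, 159.4, 118.1]
ee_rot: [180.0, -0.0, -163.9]
force: [0.3, 0.3, -0.1]
gripper_width: 91.3
gripper_force: 0.0
```

>>> arm_command:
  rows:
    - {"delta_pos": [0, 0, 0], "roll": 0, "jaw": 60}
    - {"delta_pos": [0, 0, 0], "roll": 0, "jaw": 50}
    - {"delta_pos": [0, 0, 0], "roll": 0, "jaw": 50}
    - {"delta_pos": [0, 0, 0], "roll": 0, "jaw": 50}
    - {"delta_pos": [0, 0, 0], "roll": 0, "jaw": 50}
    - {"delta_pos": [0, 0, 0], "roll": 0, "jaw": 50}
  squeeze: 10

```text
time_s: 3.28
ee_pos: [560.3, 159.5, 118.6]
ee_rot: [180.0, 0.0, -163.9]
force: [0.5, -0.2, -0.2]
gripper_width: 54.2
gripper_force: 0.0
```

>>> arm_command:
  rows:
    - {"delta_pos": [0, 0, 0], "roll": 0, "jaw": 40}
    - {"delta_pos": [0, 0, 0], "roll": 0, "jaw": 40}
    - {"delta_pos": [0, 0, 0], "roll": 0, "jaw": 40}
    - {"delta_pos": [0, 0, 0], "roll": 0, "jaw": 40}

```text
time_s: 3.62
ee_pos: [560.3, 159.3, 118.5]
ee_rot: [-180.0, 0.0, -163.9]
force: [0.0, -0.2, 0.2]
gripper_width: 46.7
gripper_force: 10.0
```

```bash
python3 - <<'E'
from h import *
f=grab('wrist'); print(f['s']['gripper_width'],f['s']['force'],f['s']['torque'],f['s']['qpos'])
cv2.imwrite('pics/w2.png',cv2.resize(f['img'][60:384,80:432],None,fx=1.8,fy=1.8,interpolation=cv2.INTER_CUBIC))
try: print(nutfit(f))
except Exception as e: print(e)
E
```

```text
46.731705062225465 [ 0.03915931 -0.22085203  0.23955468] [-0.01865783 -0.03782716  0.03755304] [ 1.47495804e+01  2.19746789e+01  9.48125796e+01 -7.94981022e-03
  6.32071069e+01 -9.13724029e+01]
{'ax': array([553.18, 158.53]), 'r': np.float64(11.450446535264325), 'slot': (np.float64(14.75), np.float64(13.75), np.float64(15.25), np.float64(0.3145289929991434)), 'nlo': np.int64(388), 'line': np.float64(72.42964101089898), 'linemu': array([554.22, 153.19]), 'ev': array([10202.4373704 , 33292.09563749])}
```

View pics/w2.png

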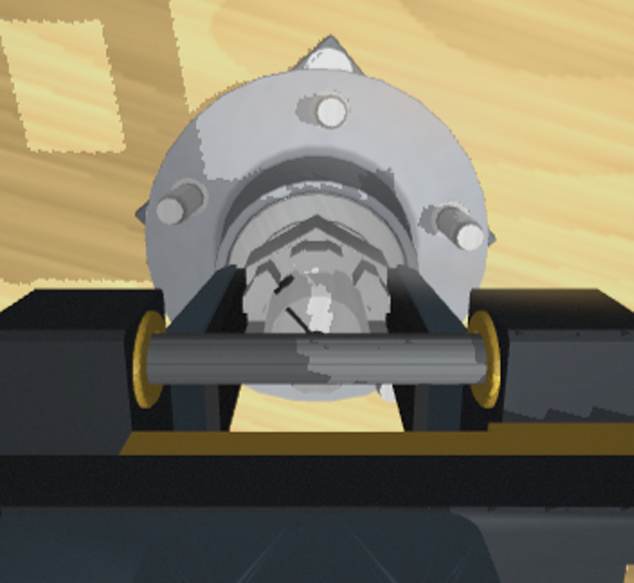

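>>> arm_command:
  rows:
    - {"delta_pos": [0, 0, 0], "roll": 0, "jaw": 30}
    - {"delta_pos": [0, 0, 0], "roll": 0, "jaw": 30}
    - {"delta_pos": [0, 0, 0], "roll": 0.5, "jaw": 30}
    - {"delta_pos": [0, 0, 0], "roll": 1.2, "jaw": 30}
    - {"delta_pos": [0, 0, 0], "roll": 2, "jaw": 30}
    - {"delta_pos": [0, 0, 0], "roll": 2.8, "jaw": 30}
    - {"delta_pos": [0, 0, 0], "roll": 3.6, "jaw": 30}
    - {"delta_pos": [0, 0, 0], "roll": 4.4, "jaw": 30}
    - {"delta_pos": [0, 0, 0], "roll": 5.2, "jaw": 30}
    - {"delta_pos": [0, 0, 0], "roll": 6, "jaw": 30}
    - {"delta_pos": [0, 0, 0], "roll": 6.8, "jaw": 30}
    - {"delta_pos": [0, 0, 0], "roll": 7.6, "jaw": 30}
    - {"delta_pos": [0, 0, 0], "roll": 8.3, "jaw": 30}
    - {"delta_pos": [0, 0, 0], "roll": 8.8, "jaw": 30}
    - {"delta_pos": [0, 0, 0], "roll": 9.1, "jaw": 30}
    - {"delta_pos": [0, 0, 0], "roll": 9.2, "jaw": 30}
    - {"delta_pos": [0, 0, 0], "roll": 9.2, "jaw": 30}
    - {"delta_pos": [0, 0, 0], "roll": 9.2, "jaw": 30}
  squeeze: 50

```text
time_s: 5.17
ee_pos: [560.3, 159.1, 118.5]
ee_rot: [-180.0, 0.0, 150.2]
force: [-0.2, -1.8, 2.5]
gripper_width: 46.3
gripper_force: 50.0
```

```bash
python3 -c "
from h import *
s=env.state();print(s['torque'],s['qpos'],s['time_s'])"
```

```text
[-0.40676875 -0.01536096  0.5660344 ] [ 1.47468874e+01  2.19707611e+01  9.48137854e+01 -4.47724483e-02
  6.32134542e+01 -4.54230187e+01] 5.1667
```

>>> arm_command:
  rows:
    - {"delta_pos": [0, 0, 0], "roll": 0, "jaw": 75}
    - {"delta_pos": [0, 0, 0], "roll": 0, "jaw": 75}
    - {"delta_pos": [0, 0, 0], "roll": 0, "jaw": 75}
    - {"delta_pos": [0, 0, -20], "roll": 0, "jaw": 100}
    - {"delta_pos": [0, 0, -60], "roll": 0, "jaw": 100}
    - {"delta_pos": [0, 0, -90], "roll": 0, "jaw": 100}
    - {"delta_pos": [0, 0, -90], "roll": 0, "jaw": 100}
    - {"delta_pos": [0, 0, -90], "roll": 0, "jaw": 100}
    - {"delta_pos": [0, 0, -90], "roll": 0, "jaw": 100}

```text
time_s: 5.92
ee_pos: [559.6, 159.5, 207.7]
ee_rot: [-180.0, -0.1, 150.1]
force: [-0.8, -0.4, -0.4]
gripper_width: 91.1
gripper_force: 0.0
```

```bash
cat >> h.py <<'E'
def orthoview(f,ax,z,fn,R=36,s=8):
    src=[];dst=[]
    for dx,dy in((-R,-R),(R,-R),(R,R),(-R,R)):
        src.append(proj(f,[ax[0]+dx,ax[1]+dy,z])[:2]);dst.append([(R-dy)*s,(R-dx)*s])
    H=cv2.getPerspectiveTransform(np.float32(src),np.float32(dst)); cv2.imwrite(fn,cv2.warpPerspective(f['img'],H,(2*R*s,2*R*s),flags=cv2.INTER_CUBIC))
E
python3 - <<'E'
from h import *
f=grab('wrist','w3.png'); print(f['s']['ee_pos'],f['s']['ee_rot'],nutfit(f)); orthoview(f,(559.5,160),153,'pics/o3.png')
E
```

```text
[559.63212339 159.46493185 207.65511642] [-1.79966498e+02 -7.06109027e-02  1.50108334e+02] {'ax': array([558.78, 160.37]), 'r': np.float64(15.28148902026396), 'slot': (np.float64(0.0), np.float64(0.0), np.float64(59.75), np.float64(0.8039417791104447)), 'nlo': np.int64(138), 'line': np.float64(57.33754706825795), 'linemu': array([559.07, 159.64]), 'ev': array([  9211.94347176, 139491.56178394])}
```

View pics/o3.png

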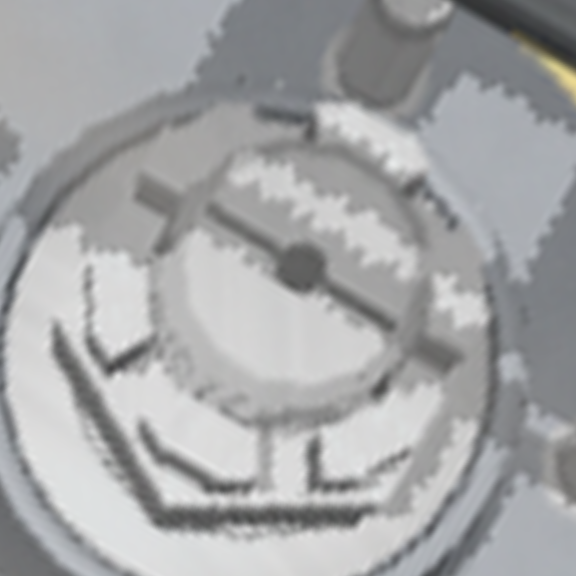

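```bash
cat >> h.py <<'E'
def linefit(f,ax,zt=164.2):
    g=cv2.cvtColor(f['img'],cv2.COLOR_BGR2GRAY).astype(np.float32)
    t=np.r_[np.linspace(-11.5,-4,40),np.linspace(4,11.5,40)]; best=[]
    for a in np.arange(50,66,.2):
        c,s=np.cos(np.radians(a)),np.sin(np.radians(a))
        for o in np.arange(-2,2.1,.1):
            def samp(oo):
                X=[proj(f,[ax[0]+c*k-s*oo,ax[1]+s*k+c*oo,zt])[:2] for k in t]; X=np.float32(X)
                return cv2.remap(g,X[None,:,0],X[None,:,1],cv2.INTER_LINEAR)[0]
            best.append((np.minimum(samp(o)-(samp(o+2)+samp(o-2))/2,0).mean(),a,o))
    best.sort(); b=np.array(best[:12]); return b[0],b[:,1].mean(),b[:,2].mean()
E
python3 - <<'E'
from h import *
f=load('wrist'); print(linefit(f,(559.2,160)))
# per-slot centre azimuths from hi/lo depth transitions about axis using hex edge fit
P,ok=cloud(f)
for ax in((559.2,160),(559.5,159.7),(558.8,160.4)):
    X=P[...,:2]-ax; d=np.linalg.norm(X,axis=-1)
    m=ok&(abs(P[...,2]-140)<1.5)&(d>18.5)&(d<23)
    a=np.degrees(np.arctan2(X[...,1],X[...,0]))[m]; k=np.round(a/60)%6
    print([(int(j),round(float(((a[k==j]+180-60*j)%360-180).mean()),1),int((k==j).sum())) for j in range(6)])
E
```

```text
(array([-66.23707581,  57.2       ,   0.2       ]), np.float64(57.03333333333344), np.float64(0.20833333333333529))
[(0, 4.1, 1), (1, -4.7, 28), (2, -1.7, 39), (3, 3.1, 37), (4, 6.2, 23), (5, nan, 0)]
[(0, 3.3, 3), (1, -3.5, 28), (2, -1.9, 38), (3, 2.3, 36), (4, 5.5, 22), (5, 5.4, 2)]
[(0, 3.0, 1), (1, -6.2, 28), (2, -2.2, 40), (3, 4.4, 38), (4, 8.0, 24), (5, nan, 0)]<stdin>:9: RuntimeWarning: Mean of empty slice.
  ret = ret.dtype.type(ret / rcount)
```

The slots sit at azimuth about 60.2° and the hole line at about 57.1°. That leaves about 3° more clockwise.

>>> arm_command:
  rows:
    - {"delta_pos": [0, 0, 40], "roll": 0, "jaw": 80}
    - {"delta_pos": [0, 0, 70], "roll": 0, "jaw": 75}
    - {"delta_pos": [0, 0, 85], "roll": 0, "jaw": 70}
    - {"delta_pos": [0, 0, 90], "roll": 0, "jaw": 65}
    - {"delta_pos": [0, 0, 90], "roll": 0, "jaw": 30}
    - {"delta_pos": [0, 0, 90], "roll": 0, "jaw": 30}
    - {"delta_pos": [0, 0, 90], "roll": 0, "jaw": 30}
    - {"delta_pos": [0, 0, 90], "roll": 0, "jaw": 30}
    - {"delta_pos": [0, 0, 90], "roll": 0, "jaw": 30}
    - {"delta_pos": [0, 0, 90], "roll": 0, "jaw": 30}
    - {"delta_pos": [0, 0, 90], "roll": 0.2, "jaw": 30}
    - {"delta_pos": [0, 0, 90], "roll": 0.4, "jaw": 30}
    - {"delta_pos": [0, 0, 90], "roll": 0.6, "jaw": 30}
    - {"delta_pos": [0, 0, 90], "roll": 0.6, "jaw": 30}
    - {"delta_pos": [0, 0, 90], "roll": 0.6, "jaw": 30}
  squeeze: 50

```text
time_s: 7.22
ee_pos: [560.6, 159.0, 119.4]
ee_rot: [180.0, 0.1, 147.1]
force: [-1.5, -4.7, 6.2]
gripper_width: 45.9
gripper_force: 50.0
```

>>> arm_command:
  rows:
    - {"delta_pos": [0, 0, 0], "roll": 0, "jaw": 75}
    - {"delta_pos": [0, 0, 0], "roll": 0, "jaw": 75}
    - {"delta_pos": [0, 0, 0], "roll": 0, "jaw": 75}
    - {"delta_pos": [0, 0, -20], "roll": 0, "jaw": 100}
    - {"delta_pos": [0, 0, -60], "roll": 0, "jaw": 100}
    - {"delta_pos": [0, 0, -90], "roll": 0, "jaw": 100}
    - {"delta_pos": [0, 0, -90], "roll": 0, "jaw": 100}
    - {"delta_pos": [0, 0, -90], "roll": 0, "jaw": 100}
    - {"delta_pos": [0, 0, -90], "roll": 0, "jaw": 100}

```text
time_s: 7.97
ee_pos: [559.6, 159.7, 207.5]
ee_rot: [-180.0, -0.1, 147.1]
force: [0.3, 0.3, -0.7]
gripper_width: 91.0
gripper_force: 0.0
```

```bash
python3 - <<'E'
from h import *
f=grab('wrist','w4.png'); s=f['s'];print(s['ee_pos'],s['ee_rot'],s['time_s']);ax=(559.4,160);print(linefit(f,ax)); orthoview(f,ax,140,'pics/o4.png')
P,ok=cloud(f)
c=ok&(np.hypot(P[...,0]-ax[0],P[...,1]-ax[1])<12);print('end z',np.median(P[...,2][c]))
for lo,hi in((138,142),(151,155),(109,113)): c=ok&(np.hypot(P[...,0]-ax[0],P[...,1]-ax[1])<40)&(P[...,2]>lo)&(P[...,2]<hi);print(np.median(P[...,2][c]))
E
```

```text
[559.64649662 159.71861124 207.51419669] [-1.79973770e+02 -8.28030653e-02  1.47106188e+02] 7.9667
(array([-74.10246277,  57.4       ,   0.2       ]), np.float64(57.100000000000115), np.float64(0.1500000000000019))
end z 164.15078157530405
139.8943516156633
152.59159412837226
111.1070878205862
```

View pics/o4.png

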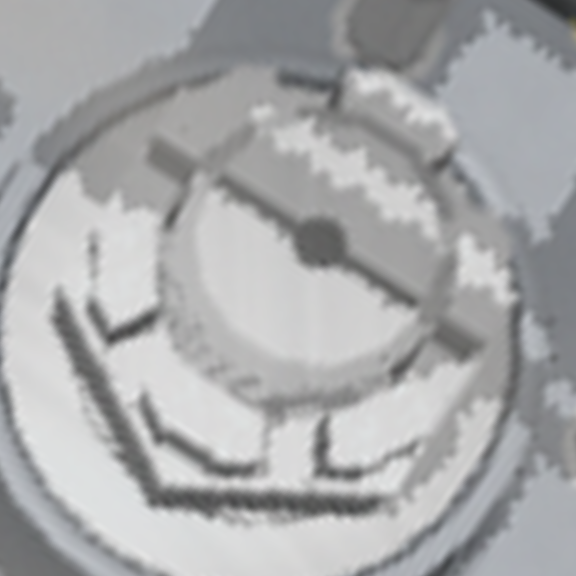

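Slots and axle line look aligned to within about 1°: the slots run (155,155)-(460,343) and the line (215,180)-(415,300). Hole height comes out at about 149.5 mm. Next is the pin.

>>> arm_command:
  rows:
    - {"delta_pos": [-30, -66, 0], "roll": 1.4, "jaw": 100}
    - {"delta_pos": [-60, -131, 0], "roll": 2.8, "jaw": 100}
    - {"delta_pos": [-90, -197, 0], "roll": 4.2, "jaw": 100}
    - {"delta_pos": [-120, -263, 0], "roll": 5.6, "jaw": 100}
    - {"delta_pos": [-149, -329, 20], "roll": 7, "jaw": 100}
    - {"delta_pos": [-149, -329, 40], "roll": 8.4, "jaw": 100}
    - {"delta_pos": [-149, -329, 60], "roll": 9.8, "jaw": 100}
    - {"delta_pos": [-149, -329, 80], "roll": 11.2, "jaw": 100}
    - {"delta_pos": [-149, -329, 97], "roll": 12.6, "jaw": 100}
    - {"delta_pos": [-149, -329, 97], "roll": 13.8, "jaw": 100}
    - {"delta_pos": [-149, -329, 97], "roll": 13.8, "jaw": 100}
    - {"delta_pos": [-149, -329, 97], "roll": 13.8, "jaw": 100}
    - {"delta_pos": [-149, -329, 97], "roll": 13.8, "jaw": 100}
    - {"delta_pos": [-149, -329, 97], "roll": 13.8, "jaw": 100}

```text
time_s: 9.18
ee_pos: [507.8, -196.8, 112.5]
ee_rot: [179.9, -0.0, 78.3]
force: [0.1, 0.0, -1.0]
gripper_width: 91.1
gripper_force: 0.0
```

```bash
python3 - <<'E'
from h import *
f=grab('wrist','w5.png'); s=f['s'];print(s['ee_pos'],s['ee_rot'],s['qpos'],s['time_s'])
cv2.imwrite('pics/w5b.png',cv2.resize(f['img'],(800,600),interpolation=cv2.INTER_CUBIC))
E
```

```text
[ 507.79187784 -196.81056541  112.4613605 ] [ 1.79885151e+02 -8.11935671e-03  7.82843873e+01] [-2.24147499e+01  1.90458229e+01  1.00422702e+02  3.36911628e-02
  6.04201345e+01 -1.07157319e+01] 9.1833
```

View pics/w5b.png

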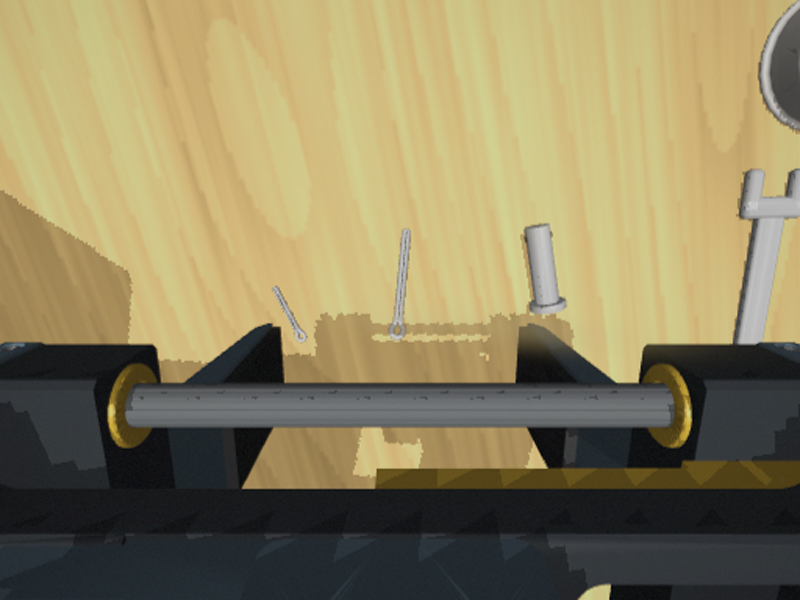

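```bash
python3 - <<'E'
from h import *
f=load('wrist');k=512/800
c=f['img'][128:225,200:320];
e=onz(f,398*k,330*k,3);t=onz(f,406*k,230*k,3);print(e,t,np.linalg.norm(t-e),np.degrees(np.arctan2(*(t-e)[[1,0]])))
sm=onz(f,300*k,338*k,2);print(sm,onz(f,545*k,305*k,8))
# segment metal by low saturation
hsv=cv2.cvtColor(f['img'],cv2.COLOR_BGR2HSV); m=np.zeros((384,512),bool); m[138:222,238:275]=hsv[138:222,238:275,1]<45
n,lab,st,ce=cv2.connectedComponentsWithStats(m.astype(np.uint8)); i=1+st[1:,4].argmax(); vs,us=np.nonzero(lab==i); print(st[i])
Q=np.array([onz(f,u,v,3)[:2] for u,v in zip(us,vs)]); mu=Q.mean(0); V=np.linalg.svd(Q-mu)[2][0]; V*=np.sign(V[1]); p=(Q-mu)@V; print(mu,np.degrees(np.arctan2(V[1],V[0])),p.min(),p.max(),'eye',mu+V*(p.min()+7))
E
```

```text
[ 500.71901531 -223.21344671    3.        ] [ 519.68501668 -157.70320088    3.        ] 68.2004510006872 73.85363638681716
[ 433.2662349 -215.3870711    2.       ] [ 600.29044763 -224.55479052    8.        ]
[249 147  14  70 389]
[ 508.64450059 -193.22139023] 73.11912840072291 -36.739591437745176 37.49933412959598 eye [ 500.00863649 -221.67952   ]
```

>>> arm_command:
  rows:
    - {"delta_pos": [-38.6, -3.1, 0], "roll": 0.96, "jaw": 40}
    - {"delta_pos": [-38.6, -3.1, 30], "roll": 0.96, "jaw": 40}
    - {"delta_pos": [-38.6, -3.1, 60], "roll": 0.96, "jaw": 40}
    - {"delta_pos": [-38.6, -3.1, 75], "roll": 0.96, "jaw": 40}
    - {"delta_pos": [-38.6, -3.1, 82], "roll": 0.96, "jaw": 40}
    - {"delta_pos": [-38.6, -3.1, 82], "roll": 0.96, "jaw": 40}
    - {"delta_pos": [-38.6, -3.1, 82], "roll": 0.96, "jaw": 40}
    - {"delta_pos": [-38.6, -3.1, 82], "roll": 0.96, "jaw": 40}

```text
time_s: 9.9
ee_pos: [497.2, -235.0, 31.0]
ee_rot: [179.8, 0.0, 73.4]
force: [0.9, -0.2, 0.3]
gripper_width: 40.6
gripper_force: 0.0
```

```bash
python3 - <<'E'
from h import *
f=grab('wrist','w6.png'); s=f['s'];print(s['ee_pos'],s['ee_rot'],s['gripper_width'],s['time_s'])
u,v,_=proj(f,[500.3,-222.5,3]);u,v=int(u),int(v);print(u,v); a,b=max(v-75,0),max(u-60,0)
print(b,a);cv2.imwrite('pics/w6c.png',cv2.resize(f['img'][a:a+120,b:b+120],None,fx=5,fy=5,interpolation=cv2.INTER_CUBIC))
hsv=cv2.cvtColor(f['img'],cv2.COLOR_BGR2HSV); m=(hsv[...,1]<50)&(hsv[...,2]>60)
n,lab,st,ce=cv2.connectedComponentsWithStats(m.astype(np.uint8))
for i in range(1,n):
    if st[i,4]>100:
        print(st[i],ce[i].round())
E
```

```text
[ 497.2234932  -235.04222138   30.99932982] [1.79814621e+02 2.47176258e-02 7.33756596e+01] 40.55891668822218 9.9
255 193
195 118
[ 364   82   44   85 2008] [384. 127.]
[248 101  15 102 846] [255. 153.]
[142 164  35  48 287] [160. 189.]
[   0  244  164   57 6468] [ 95. 267.]
[ 347  244  165   51 6269] [417. 266.]
[ 172  246  167   28 4367] [256. 260.]
[ 357  342  155   33 4179] [438. 358.]
```

View pics/w6c.png

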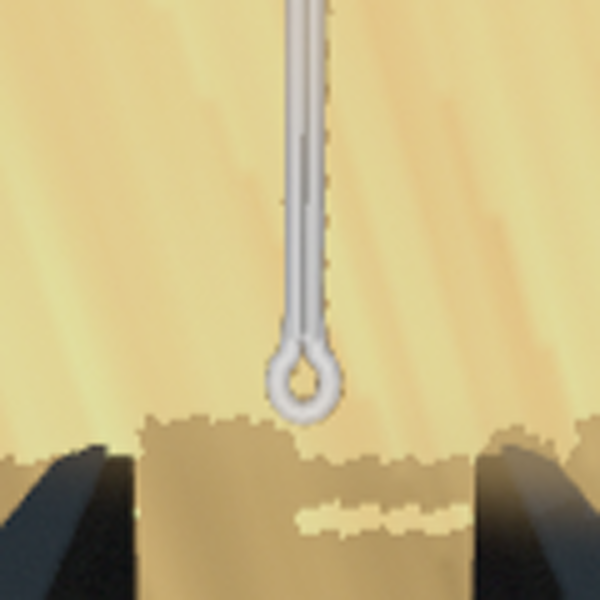

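>>> arm_command:
  rows:
    - {"delta_pos": [0.5, 0, 12], "roll": 0, "jaw": 40}
    - {"delta_pos": [0.5, 0, 22], "roll": 0, "jaw": 40}
    - {"delta_pos": [0.5, 0, 27], "roll": 0, "jaw": 40}
    - {"delta_pos": [0.5, 0, 29], "roll": 0, "jaw": 40}
    - {"delta_pos": [0.5, 0, 30], "roll": 0, "jaw": 40}
    - {"delta_pos": [0.5, 0, 30], "roll": 0, "jaw": 40}
    - {"delta_pos": [0.5, 0, 30], "roll": 0, "jaw": 40}

```text
time_s: 10.53
ee_pos: [496.2, -234.5, -0.3]
ee_rot: [180.0, 0.0, 73.3]
force: [-0.3, -0.2, -0.6]
gripper_width: 36.3
gripper_force: 0.0
```

>>> arm_command:
  rows:
    - {"delta_pos": [0, 0, 0], "roll": 0, "jaw": 25}
    - {"delta_pos": [0, 0, 0], "roll": 0, "jaw": 10}
    - {"delta_pos": [0, 0, 0], "roll": 0, "jaw": 0}
    - {"delta_pos": [0, 0, 0], "roll": 0, "jaw": 0}
    - {"delta_pos": [0, 0, 0], "roll": 0, "jaw": 0}
    - {"delta_pos": [0, 0, 0], "roll": 0, "jaw": 0}
    - {"delta_pos": [0, 0, 0], "roll": 0, "jaw": 0}
  squeeze: 25

```text
time_s: 11.12
ee_pos: [495.9, -234.4, -0.6]
ee_rot: [180.0, -0.0, 73.3]
force: [0.3, -0.2, 0.1]
gripper_width: 0.5
gripper_force: 0.0
```

```bash
python3 - <<'E'
from h import *
f=grab('wrist','w7.png'); s=f['s'];print(s['ee_pos'],s['ee_rot'],s['gripper_width'],s['gripper_force'],s['time_s'])
cv2.imwrite('pics/w7c.png',cv2.resize(f['img'][90:260,155:355],None,fx=3.5,fy=3.5,interpolation=cv2.INTER_CUBIC))
E
```

```text
[ 495.93240632 -234.37718784   -0.57264829] [ 1.79999548e+02 -5.06392742e-03  7.33188620e+01] 0.46775223371964353 0.0 11.1167
```

View pics/w7c.png

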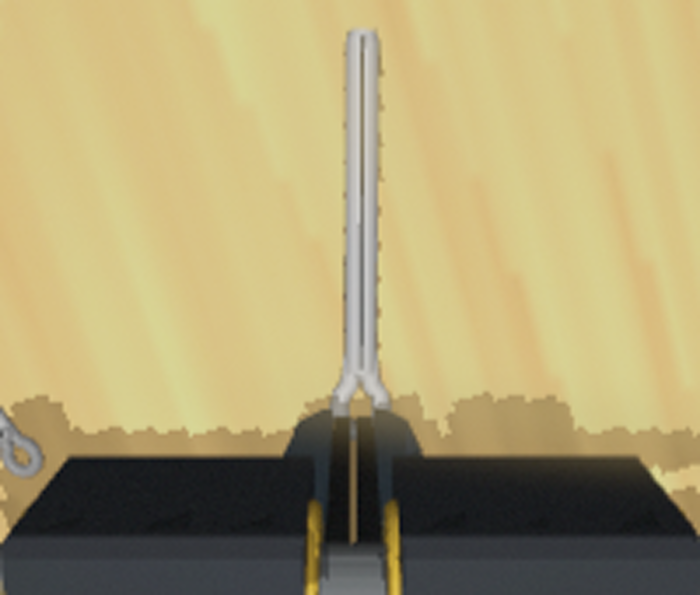

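```bash
python3 - <<'E'
from h import *
f=load('wrist')
for n,x,y in(('tip',363,30),('root',360,370),('splay',364,408),('fingerfront',353,412)): 
    p=onz(f,155+x/3.5,90+y/3.5,3);q=onz(f,155+x/3.5,90+y/3.5,5);T=f['s'] if 's' in f else None
    print(n,p.round(1), todelta(p),todelta(q))
print(env.state()['gripper_width'],env.state()['gripper_force'])
E
```

```text
tip [ 520.2 -157.2    3. ] [80.9  1.1 -3.6] [80.8  1.1 -5.6]
root [ 502.1 -216.     3. ] [19.3  0.6 -3.6] [19.9  0.6 -5.6]
splay [ 500.7 -223.4    3. ] [11.8  1.4 -3.6] [12.4  1.4 -5.6]
fingerfront [ 498.4 -223.6    3. ] [11.  -0.7 -3.6] [11.6 -0.7 -5.6]
0.6159352167242018 0.0
```

```bash
python3 - <<'E'
from h import *
f=load('wrist');P,ok=cloud(f);s=env.state()
R=Ro.from_euler('xyz',s['ee_rot'],degrees=True).as_matrix(); L=(P-s['ee_pos'])@R
for v in range(190,262,4):
    print(v,[(f"{L[v,u,0]:.0f},{L[v,u,1]:.0f},{P[v,u,2]:.0f}") if ok[v,u] else '-' for u in range(236,278,4)])
E
```

```text
190 ['22,-14,-0', '23,-11,0', '23,-9,0', '22,-6,-1', '23,-3,0', '24,-1,5', '24,2,5', '22,5,-1', '23,7,0', '22,10,-0', '22,13,-0']
194 ['20,-14,0', '19,-11,-2', '20,-9,-0', '19,-6,-2', '20,-3,0', '21,-1,6', '21,2,4', '19,5,-1', '20,8,-0', '19,10,-2', '20,13,-0']
198 ['17,-14,-0', '16,-11,-2', '17,-9,-1', '17,-6,-0', '18,-3,3', '18,-1,4', '18,2,4', '17,5,0', '17,8,-1', '17,10,-0', '17,13,-0']
202 ['14,-14,0', '14,-11,-1', '14,-9,0', '14,-6,-0', '16,-3,5', '15,-1,3', '15,2,4', '15,5,5', '14,8,-1', '14,10,-1', '14,13,-0']
206 ['11,-14,-0', '12,-11,1', '11,-9,0', '11,-6,-1', '13,-3,5', '12,-1,1', '11,2,-2', '13,5,6', '11,8,-1', '11,10,1', '11,13,-0']
210 ['8,-14,-1', '8,-12,-0', '18,-8,31', '18,-5,30', '16,-3,25', '9,-1,2', '17,2,26', '18,4,31', '18,6,30', '8,10,-1', '9,13,1']
214 ['6,-14,0', '18,-9,37', '18,-7,37', '18,-5,37', '17,-3,34', '7,-1,4', '17,2,34', '18,4,37', '18,6,38', '18,8,37', '5,13,-1']
218 ['3,-14,0', '18,-9,44', '18,-7,44', '18,-5,45', '17,-3,41', '3,-1,-0', '16,2,40', '18,4,44', '18,6,44', '18,8,44', '2,13,-1']
222 ['39,-7,109', '39,-6,109', '39,-4,108', '18,-5,50', '1
[... 641 characters left out ...]
6,124', '39,-5,124', '37,-4,119', '17,-4,73', '17,-2,73', '-15,-1,-0', '16,1,72', '18,3,77', '37,2,120', '39,3,124', '38,4,123']
246 ['39,-6,126', '38,-5,125', '36,-4,119', '34,-3,115', '34,-2,116', '34,-1,115', '34,0,115', '34,2,114', '36,2,120', '38,3,124', '38,4,125']
250 ['37,-6,126', '38,-5,126', '35,-4,121', '34,-3,118', '33,-2,117', '34,-1,118', '33,0,117', '34,1,118', '35,2,121', '38,3,126', '38,4,126']
254 ['36,-6,124', '36,-5,126', '34,-4,121', '33,-3,118', '33,-2,119', '33,-1,119', '33,0,119', '33,1,118', '35,2,122', '36,3,125', '37,4,127']
258 ['35,-6,125', '35,-5,126', '33,-4,122', '32,-3,119', '32,-2,119', '32,-1,120', '32,0,119', '32,1,120', '34,2,123', '36,3,127', '36,4,126']
```

```bash
python3 - <<'E'
from h import *
print(env.grip_point_offset)
f=grab('scene');P,ok=cloud(f);s=env.state();print(s['ee_pos'],s['gripper_width'],s['time_s'])
R=Ro.from_euler('xyz',s['ee_rot'],degrees=True).as_matrix(); L=(P-s['ee_pos'])@R
m=ok&(abs(L[...,0])<25)&(abs(L[...,1])<40)&(P[...,2]<90)&(P[...,2]>4)
vs,us=np.nonzero(m)
for v in sorted(set(vs))[::2]:
    print(v,[f"{u}:{L[v,u,0]:.0f},{L[v,u,1]:.0f},{P[v,u,2]:.0f}" for u in us[vs==v][::2]])
E
```

```text
18.8
[ 495.94194932 -234.35965124   -0.58068294] 0.1514627806797957 11.2167
265 ['141:-18,13,4']
267 ['145:-9,22,4']
```

```bash
python3 - <<'E'
from h import *
f=load('scene');P,ok=cloud(f);s=env.state()
print(proj(f,s['ee_pos']+[0,0,0]),proj(f,s['ee_pos']+[0,0,60]))
R=Ro.from_euler('xyz',s['ee_rot'],degrees=True).as_matrix(); L=(P-s['ee_pos'])@R
u0,v0,_=proj(f,s['ee_pos']); u0,v0=int(u0),int(v0)
for v in range(v0-40,v0+16,4): print(v,[f"{L[v,u,0]:.0f},{L[v,u,1]:.0f},{P[v,u,2]:.0f}" if ok[v,u] else '-' for u in range(u0-20,u0+24,4)])
E
```

```text
(np.float64(147.64484367986154), np.float64(260.3709056479123), np.float64(1220.6738420097752)) (np.float64(144.21953961648043), np.float64(245.6611731850945), np.float64(1177.6537072475603))
220 ['-26,-39,120', '-15,16,177', '-6,16,175', '2,16,171', '11,16,169', '19,16,166', '28,-16,128', '37,-15,125', '50,-121,3', '60,-122,-1', '70,-119,-1']
224 ['-28,-20,127', '-17,18,166', '-8,17,162', '0,15,157', '9,14,153', '17,13,149', '26,15,149', '35,-2,126', '47,-114,-4', '58,-109,-2', '68,-103,2']
228 ['-29,-10,125', '-19,16,151', '-11,12,144', '-2,13,142', '7,8,133', '15,21,145', '24,24,146', '33,10,126', '45,-96,0', '55,-93,1', '65,-85,7']
232 ['-31,-1,120', '-21,23,146', '-12,22,142', '-4,24,141', '5,22,136', '14,17,127', '22,33,143', '31,23,128', '43,-83,-1', '53,-81,-2', '63,-78,-1']
236 ['-32,15,126', '-22,33,143', '-15,20,126', '-6,26,129', '3,27,127', '12,26,123', '21,46,144', '29,29,121', '38,24,111', '50,-66,1', '60,-64,-1']
240 ['-34,25,124', '-24,46,145', '-17,24,116', '-8,25,114', '1,25,112', '10,26,110', '19,23,103', '27,63,148', '36,65,148', '48,-55,-2', '58,-50,-0']
244 ['-
[... 428 characters left out ...]
 '51,-11,1']
256 ['-48,-26,2', '-30,88,143', '-21,89,141', '-13,90,139', '-5,91,137', '3,90,132', '12,88,127', '20,81,115', '29,82,113', '37,82,109', '49,5,6']
260 ['-49,-14,2', '-32,86,127', '-24,83,119', '-16,79,112', '-7,79,108', '1,82,108', '10,82,105', '18,7,3', '27,8,0', '37,11,1', '47,14,1']
264 ['-51,-5,-3', '-35,82,107', '-26,83,106', '-22,5,-1', '-13,8,0', '-3,11,-0', '6,16,2', '16,17,0', '25,20,0', '35,20,-3', '45,25,0']
268 ['-52,9,0', '-43,14,3', '-33,17,3', '-24,18,1', '-15,20,-0', '-5,25,2', '4,25,-2', '14,28,-1', '23,30,-2', '33,34,0', '42,41,5']
272 ['-54,21,0', '-44,24,1', '-35,27,0', '-26,31,2', '-16,34,2', '-7,35,0', '3,37,-0', '12,39,-2', '21,46,4', '31,46,0', '40,49,0']
```

>>> arm_command:
  rows:
    - {"delta_pos": [0, 0, 0], "roll": 0, "jaw": 40}
    - {"delta_pos": [0, 0, 0], "roll": 0, "jaw": 40}
    - {"delta_pos": [0, 0, 0], "roll": 0, "jaw": 40}
    - {"delta_pos": [0, 0, 0], "roll": 0, "jaw": 40}
    - {"delta_pos": [0, 0, 0], "roll": 0, "jaw": 40}
    - {"delta_pos": [0, 1, 4], "roll": 0, "jaw": 40}
    - {"delta_pos": [0, 1, 8], "roll": 0, "jaw": 40}
    - {"delta_pos": [0, 1, 11], "roll": 0, "jaw": 40}
    - {"delta_pos": [0, 1, 14], "roll": 0, "jaw": 40}
    - {"delta_pos": [0, 1, 15], "roll": 0, "jaw": 40}
    - {"delta_pos": [0, 1, 15], "roll": 0, "jaw": 40}

```text
time_s: 12.13
ee_pos: [496.6, -234.5, -16.1]
ee_rot: [-179.9, -0.0, 73.3]
force: [0.3, 0.3, -0.2]
gripper_width: 36.8
gripper_force: 0.0
```

```bash
python3 - <<'E'
from h import *
f=grab('wrist','w8.png');P,ok=cloud(f);s=f['s'];print(s['ee_pos'],s['force'],s['gripper_width'])
R=Ro.from_euler('xyz',s['ee_rot'],degrees=True).as_matrix(); L=(P-s['ee_pos'])@R
for v in range(200,222,1): print(v,[f"{L[v,u,0]:.0f},{L[v,u,1]:.0f},{P[v,u,2]:.0f}" for u in list(range(214,238,3))+list(range(246,268,4))])
E
```

```text
[ 496.56483284 -234.5024225   -16.099618  ] [ 0.25634521  0.31681004 -0.20190953] 36.78708811652881
200 ['20,-27,1', '20,-25,-0', '20,-23,-1', '20,-21,-0', '20,-19,-0', '20,-18,-1', '20,-16,-1', '20,-14,1', '20,-7,-0', '20,-4,-1', '21,-2,4', '21,1,5', '21,3,4', '19,6,-2']
201 ['19,-27,-1', '19,-25,1', '19,-23,-1', '19,-21,0', '19,-19,0', '19,-17,0', '19,-16,-1', '19,-14,-1', '19,-7,-0', '19,-4,-0', '21,-2,6', '21,1,6', '20,3,3', '19,6,0']
202 ['18,-27,-1', '18,-25,-1', '19,-23,-0', '18,-21,-1', '18,-19,-1', '18,-18,-0', '18,-16,-0', '18,-14,-1', '19,-7,-0', '19,-4,0', '20,-2,5', '20,1,6', '20,3,4', '19,6,0']
203 ['18,-27,-1', '18,-25,0', '18,-23,0', '17,-21,-2', '18,-19,-1', '18,-18,-1', '18,-16,1', '18,-14,0', '18,-7,-0', '18,-4,-1', '20,-2,6', '19,1,4', '19,3,4', '18,6,1']
204 ['17,-27,-0', '17,-25,0', '17,-23,-0', '17,-21,0', '17,-19,-1', '17,-18,-1', '17,-16,-1', '17,-14,-1', '17,-7,1', '17,-4,-1', '19,-2,5', '18,1,4', '18,3,3', '17,6,-0']
205 ['16,-27,-1', '17,-25,0', '17,-23,0', '17,-21,-0', '16,-19,-1', '17,-17,1', '17,-16,0', '16,-14,-1', '17,-7,-0', '17,-4,0', '18,-2,5', '18
[... 2041 characters left out ...]
, '10,-2,4', '9,1,-1', '10,3,5', '8,6,-1']
218 ['18,-23,29', '17,-22,25', '17,-20,25', '15,-19,19', '8,-20,-1', '8,-18,-0', '8,-16,0', '8,-14,0', '8,-7,0', '10,-4,4', '9,-2,4', '9,1,3', '10,3,5', '8,6,0']
219 ['18,-23,31', '17,-22,27', '16,-20,26', '14,-19,19', '7,-20,-1', '7,-18,-1', '7,-16,0', '7,-14,-0', '7,-7,-1', '9,-4,5', '69,-1,179', '9,1,3', '9,3,5', '7,6,-0']
220 ['18,-23,32', '17,-21,28', '16,-20,27', '13,-19,18', '7,-20,-1', '7,-18,-0', '7,-16,0', '7,-14,-1', '7,-7,0', '8,-4,4', '8,-2,4', '8,1,4', '8,3,5', '69,-1,179']
221 ['17,-23,32', '17,-21,30', '17,-20,30', '13,-19,19', '6,-20,-1', '6,-18,-0', '6,-16,-0', '6,-14,-0', '6,-7,-0', '5,-4,-2', '8,-2,5', '8,1,4', '8,3,4', '6,6,-0']
```

Depth shows the finger ends really lie about 24 mm above the reported TCP, which also explains why the grip caught the crown. I'll allow for that offset from here on.

>>> arm_command:
  rows:
    - {"delta_pos": [0, 0, 2], "roll": 0, "jaw": 40}
    - {"delta_pos": [0, 0, 4], "roll": 0, "jaw": 40}
    - {"delta_pos": [0, 0, 5.5], "roll": 0, "jaw": 40}
    - {"delta_pos": [0, 0, 6.5], "roll": 0, "jaw": 40}
    - {"delta_pos": [0, 0, 6.5], "roll": 0, "jaw": 40}

```text
time_s: 12.6
ee_pos: [496.7, -234.6, -22.3]
ee_rot: [-180.0, -0.0, 73.3]
force: [-0.3, -1.0, 0.2]
gripper_width: 36.5
gripper_force: 0.0
```

>>> arm_command:
  rows:
    - {"delta_pos": [0, 0, 0], "roll": 0, "jaw": 30}
    - {"delta_pos": [0, 0, 0], "roll": 0, "jaw": 20}
    - {"delta_pos": [0, 0, 0], "roll": 0, "jaw": 15}
    - {"delta_pos": [0, 0, 0], "roll": 0, "jaw": 10}
    - {"delta_pos": [0, 0, 0], "roll": 0, "jaw": 5}
    - {"delta_pos": [0, 0, 0], "roll": 0, "jaw": 0}
    - {"delta_pos": [0, 0, 0], "roll": 0, "jaw": 0}
    - {"delta_pos": [0, 0, 0], "roll": 0, "jaw": 0}
  squeeze: 25

```text
time_s: 13.27
ee_pos: [497.0, -234.7, -22.0]
ee_rot: [180.0, -0.0, 73.3]
force: [0.4, -0.1, 0.2]
gripper_width: 10.9
gripper_force: 25.0
```

>>> arm_command:
  rows:
    - {"delta_pos": [0, 0, -5], "roll": 0, "jaw": 0}
    - {"delta_pos": [0, 0, -20], "roll": 0, "jaw": 0}
    - {"delta_pos": [0, 0, -45], "roll": 0, "jaw": 0}
    - {"delta_pos": [0, 0, -75], "roll": 0, "jaw": 0}
    - {"delta_pos": [0, 0, -105], "roll": 0, "jaw": 0}
    - {"delta_pos": [0, 0, -130], "roll": 0, "jaw": 0}
    - {"delta_pos": [0, 0, -146.5], "roll": 0, "jaw": 0}
    - {"delta_pos": [0, 0, -146.5], "roll": 0, "jaw": 0}
    - {"delta_pos": [0, 0, -146.5], "roll": 0, "jaw": 0}
    - {"delta_pos": [0, 0, -146.5], "roll": 0, "jaw": 0}

```text
time_s: 14.1
ee_pos: [496.0, -234.2, 123.3]
ee_rot: [-179.9, -0.0, 73.3]
force: [0.3, -0.2, -0.4]
gripper_width: 11.1
gripper_force: 25.0
```

```bash
cat >> h.py <<'E'
def pinscan(f):
    P,ok=cloud(f);s=f['s']; R=Ro.from_euler('xyz',s['ee_rot'],degrees=True).as_matrix(); L=(P-s['ee_pos'])@R
    m=ok&(L[...,0]>19)&(L[...,0]<95)&(abs(L[...,1])<10)&(L[...,2]>-40)&(L[...,2]<-15); q=L[m]
    for a in range(20,92,8):
        k=(q[:,0]>=a)&(q[:,0]<a+8)
        if k.sum()>5: print(a,k.sum(),'y',q[k,1].mean().round(2),(q[k,1].min().round(1),q[k,1].max().round(1)),'z',np.percentile(q[k,2],25).round(2))
    print('tip',np.percentile(q[:,0],99.5),q[:,0].max())
E
python3 - <<'E'
from h import *
f=grab('wrist','w9.png'); s=f['s'];print(s['ee_pos'],s['ee_rot'],s['gripper_width'],s['time_s']);pinscan(f);print(todelta([493.9,58.3,124.4]))
E
```

```text
[ 495.98419687 -234.21745637  123.34859573] [-1.79877647e+02 -2.54634377e-02  7.33221191e+01] 11.100630203336168 14.1
20 141 y -0.91 (np.float64(-4.2), np.float64(2.3)) z -27.48
28 132 y -0.99 (np.float64(-3.6), np.float64(1.7)) z -27.61
36 142 y -0.8 (np.float64(-3.6), np.float64(2.2)) z -27.39
44 161 y -0.67 (np.float64(-3.5), np.float64(2.2)) z -27.44
52 156 y -0.64 (np.float64(-3.5), np.float64(2.2)) z -27.48
60 164 y -0.66 (np.float64(-3.5), np.float64(2.2)) z -27.35
68 164 y -0.65 (np.float64(-3.4), np.float64(2.1)) z -27.28
76 106 y -0.6 (np.float64(-3.4), np.float64(2.1)) z -27.15
tip 80.8750550391045 81.0330983798129
[279.6 -85.8  -1. ]
```

>>> arm_command:
  rows:
    - {"delta_pos": [20, -6, -1], "roll": 0.5, "jaw": 0}
    - {"delta_pos": [55, -17, -1], "roll": 1, "jaw": 0}
    - {"delta_pos": [95, -29, -1], "roll": 1.7, "jaw": 0}
    - {"delta_pos": [135, -41, -1], "roll": 2.4, "jaw": 0}
    - {"delta_pos": [175, -54, -1], "roll": 3, "jaw": 0}
    - {"delta_pos": [215, -66, -1], "roll": 3.2, "jaw": 0}
    - {"delta_pos": [248, -76, -1], "roll": 3.2, "jaw": 0}
    - {"delta_pos": [268, -82, -1], "roll": 3.2, "jaw": 0}
    - {"delta_pos": [279, -86, -1], "roll": 3.2, "jaw": 0}
    - {"delta_pos": [279, -86, -1], "roll": 3.2, "jaw": 0}
    - {"delta_pos": [279, -86, -1], "roll": 3.2, "jaw": 0}
    - {"delta_pos": [279, -86, -1], "roll": 3.2, "jaw": 0}

```text
time_s: 15.15
ee_pos: [494.4, 56.0, 124.9]
ee_rot: [-180.0, 0.1, 57.3]
force: [-0.1, 0.5, -0.2]
gripper_width: 10.5
gripper_force: 25.0
```

```bash
python3 - <<'E'
from h import *
f=grab('wrist','w10.png'); s=f['s'];print(s['ee_pos'],s['ee_rot'],s['gripper_width'],s['time_s']);pinscan(f)
ax=np.array([559.4,160.]);print(proj(f,[*ax,164.2]))
P,ok=cloud(f);R=Ro.from_euler('xyz',s['ee_rot'],degrees=True).as_matrix()
c=ok&(np.hypot(P[...,0]-ax[0],P[...,1]-ax[1])<12);print('end z',np.median(P[...,2][c]),c.sum())
for lo,hi in((138,142),(151,155),(109,113)): c=ok&(np.hypot(P[...,0]-ax[0],P[...,1]-ax[1])<40)&(P[...,2]>lo)&(P[...,2]<hi);print(np.median(P[...,2][c]),c.sum())
b,a,o=linefit(f,ax); print(b,a,o)
for a in(b[1],):
  for k in(-10,10):
    t=np.radians(a); X=[ax[0]+np.cos(t)*k-np.sin(t)*b[2],ax[1]+np.sin(t)*k+np.cos(t)*b[2],164.2]; print('line pt in tool',todelta(X,s=s))
# crown wall points seen facing the pin -> slot edges in tool y
L=(P-s['ee_pos'])@R
m=ok&(abs(P[...,2]-152.5)<1.6)&(np.hypot(P[...,0]-ax[0],P[...,1]-ax[1])<25)&(np.hypot(P[...,0]-ax[0],P[...,1]-ax[1])>17.5)
q=L[m]; near=q[(q[:,0]<121-12)]; 
y=np.sort(near[:,1]); print('near crown top y',y[np.abs(y)<15].round(1)[::6]) 
far=q[q[:,0]>121+12];y=np.sort(far[:,1]); print('far',y[np.abs(y)<15].round(1)[::6])
E
```

```text
[494.40619532  56.03969806 124.92927471] [-1.79972044e+02  6.42022842e-02  5.72667211e+01] 10.52868633470041 15.15
20 140 y -1.02 (np.float64(-4.4), np.float64(2.2)) z -27.6
28 135 y -1.09 (np.float64(-3.7), np.float64(1.5)) z -27.52
36 148 y -0.91 (np.float64(-3.7), np.float64(2.1)) z -27.28
44 152 y -0.82 (np.float64(-3.6), np.float64(2.1)) z -27.5
52 161 y -0.79 (np.float64(-3.6), np.float64(2.0)) z -27.35
60 155 y -0.79 (np.float64(-3.6), np.float64(2.0)) z -27.47
68 174 y -0.79 (np.float64(-3.6), np.float64(2.0)) z -27.28
76 95 y -0.73 (np.float64(-3.5), np.float64(1.9)) z -27.12
tip 80.57724582947431 80.63815581030056
(np.float64(254.36475134246194), np.float64(-1.3520330106895244), np.float64(137.55041441079868))
end z 164.15938704530058 1119
139.7954595906573 1162
152.58969839961608 1634
111.05656601390135 3845
[-65.7835083  57.          0.6      ] 57.200000000000095 0.566666666666669
line pt in tool [112.6  -2.2 -39.4]
line pt in tool [132.6  -2.1 -39.4]
near crown top y [-14.8 -14.7 -14.6 -14.2 -14.2 -14.  -13.7 -13.6 -13.5 -13.2 -13.1 -13.
 -12.6 -12.6 -12.2 -12.1 -12.1 -11.7 -11.6 -11.6 -11.2 -11.1 -11.  -10.6
 -10.6 -10.5 -10.1 -10.1  -9.7  -9.6  -9.5  -9.1  -9.   -8.9  -8.5  -8.5
  -8.1  -8.   -8.   -7.5  -7.5  -7.   -7.   -6.5  -6.4  -6.   -5.9  -5.5
   2.8   2.8   3.3   3.3   3.4   3.9   3.9   4.4   4.4   4.8   4.9   4.9
   5.4   5.4   5.5   5.9   5.9   6.4   6.4   6.5   6.9   7.    7.    7.4
   7.5   7.5   7.9   8.    8.4   8.5   8.5   8.9   9.    9.    9.4   9.5
   9.6  10.   10.   10.1  10.5  10.6  10.7  11.   11.1  11.5  11.5  11.6
  12.   12.1  12.4  12.6  12.6  13.1  13.1  13.6  13.6  14.   14.1  14.5
  14.7]
far []
```

>>> arm_command:
  rows:
    - {"delta_pos": [5, -0.5, 0.2], "roll": 0, "jaw": 0}
    - {"delta_pos": [10, -1, 0.5], "roll": 0, "jaw": 0}
    - {"delta_pos": [13, -1, 0.5], "roll": 0, "jaw": 0}
    - {"delta_pos": [14, -1, 0.5], "roll": 0, "jaw": 0}
    - {"delta_pos": [14, -1, 0.5], "roll": 0, "jaw": 0}
    - {"delta_pos": [14, -1, 0.5], "roll": 0, "jaw": 0}

```text
time_s: 15.7
ee_pos: [501.3, 69.6, 124.9]
ee_rot: [-180.0, 0.0, 57.3]
force: [-0.1, 0.2, 0.0]
gripper_width: 11.1
gripper_force: 25.0
```

```bash
cat > chk.py <<'E'
from h import *
def chk(f,ax=(559.4,160.)):
    s=f['s'];R=Ro.from_euler('xyz',s['ee_rot'],degrees=True).as_matrix();P,ok=cloud(f);L=(P-s['ee_pos'])@R
    xc=todelta([*ax,164],s=s)[0]; print('pos',s['ee_pos'].round(2),s['ee_rot'].round(2),s['force'].round(1),'axis x',xc,'row',proj(f,[*ax,164.2])[1])
    g=cv2.cvtColor(f['img'],cv2.COLOR_BGR2GRAY).astype(np.float32)
    T=lambda x,y,z: s['ee_pos']+R@np.array([x,y,z-s['ee_pos'][2]]) if 0 else None
    def samp(xs,y,z):  # world height z, tool x,y
        pts=np.float32([proj(f,s['ee_pos']+R@np.array([x,y,-(z-s['ee_pos'][2])]))[:2] for x in xs]); return cv2.remap(g,pts[None,:,0],pts[None,:,1],cv2.INTER_LINEAR)[0],pts
    # axle line: for each x, dark minimum in y at z=164.5
    ys=np.arange(-7,4,.1); pr=[]
    for x in np.r_[np.arange(xc-12,xc-4,.5),np.arange(xc+4,xc+12,.5)]:
        v=np.array([samp([x],y,164.5)[0][0] for y in ys]); 
        if samp([x],0,164.5)[1][0,1]<2: continue
        w=np.clip(np.median(v)-12-v,0,None)
        if w.sum()>20: pr.append((x,(w*ys).sum()/w.sum()))
    pr=np.array(pr); med=np.median(pr[:,1]); pr=pr[abs(pr[:,1]-med)<1.5]; c=np.polyfit(pr[:,0]-xc,pr[:,1],1); print('line y at axis %.2f, slope deg %.2f n %d'%(c[1],np.degrees(c[0]),len(pr)))
    # slot edges: crown-top mask rasterised by depth in narrow x bins
    hi=(P[...,2]>148)&(P[...,2]<155)&ok
    for x0 in list(np.arange(xc-23,xc-15,1.5))+list(np.arange(xc+16,xc+23,1.5)):
        k=hi&(abs(L[...,0]-x0)<1); y=L[...,1][k]
        lo=y[(y<-1)&(y>-12)];up=y[(y>-2.5)&(y<10)]
        # use gap: sort and find the largest gap
        yy=np.sort(y[(y>-12)&(y<10)]); 
        if len(yy)>10: d=np.diff(yy);i=d.argmax(); print('x %.1f gap %.2f..%.2f mid %.2f'%(x0-xc,yy[i],yy[i+1],(yy[i]+yy[i+1])/2))
    pinscan(f)
if __name__=='__main__': chk(grab('wrist','w11.png'))
E
python3 chk.py
```

```text
pos [501.3   69.58 124.9 ] [-1.7999e+02  1.0000e-02  5.7330e+01] [-0.1  0.2  0. ] axis x 107.5 row 34.613154245818265
line y at axis -0.06, slope deg 0.53 n 32
x -23.0 gap -3.97..4.09 mid 0.06
x -21.5 gap -3.96..4.09 mid 0.06
x -20.0 gap -3.95..4.09 mid 0.07
x -18.5 gap -3.95..4.06 mid 0.06
x -17.0 gap 3.50..4.09 mid 3.80
x -15.5 gap -0.79..0.27 mid -0.26
x 16.0 gap -9.26..9.13 mid -0.06
x 17.5 gap -4.75..4.68 mid -0.04
x 19.0 gap -4.75..4.68 mid -0.04
20 134 y -1.04 (np.float64(-4.3), np.float64(2.2)) z -27.66
28 136 y -1.06 (np.float64(-3.7), np.float64(1.5)) z -27.51
36 147 y -0.95 (np.float64(-3.7), np.float64(2.1)) z -27.55
44 154 y -0.79 (np.float64(-3.7), np.float64(2.1)) z -27.41
52 164 y -0.8 (np.float64(-3.6), np.float64(2.0)) z -27.39
60 154 y -0.8 (np.float64(-3.6), np.float64(2.0)) z -27.31
68 172 y -0.81 (np.float64(-3.6), np.float64(2.0)) z -27.31
76 183 y -0.59 (np.float64(-9.9), np.float64(9.7)) z -26.73
84 566 y -0.02 (np.float64(-10.0), np.float64(9.9)) z -28.19
tip 94.90740136896353 94.99658678677463
```

>>> arm_command:
  rows:
    - {"delta_pos": [0, 0.8, 0.4], "roll": 0, "jaw": 0}
    - {"delta_pos": [0, 0.8, 0.4], "roll": 0, "jaw": 0}
    - {"delta_pos": [2, 0.8, 0.4], "roll": 0, "jaw": 0}
    - {"delta_pos": [4, 0.8, 0.4], "roll": 0, "jaw": 0}
    - {"delta_pos": [6, 0.8, 0.4], "roll": 0, "jaw": 0}
    - {"delta_pos": [7, 0.8, 0.4], "roll": 0, "jaw": 0}
    - {"delta_pos": [8, 0.8, 0.4], "roll": 0, "jaw": 0}
    - {"delta_pos": [8, 0.8, 0.4], "roll": 0, "jaw": 0}
    - {"delta_pos": [8, 0.8, 0.4], "roll": 0, "jaw": 0}
  squeeze: 12

```text
time_s: 16.5
ee_pos: [506.3, 76.0, 124.5]
ee_rot: [-180.0, 0.0, 57.3]
force: [-0.5, -0.3, 0.0]
gripper_width: 11.5
gripper_force: 12.0
```

```bash
sed -i 's/w11/w12/' chk.py; python3 chk.py; python3 - <<'E'
from h import *
f=load('wrist');P,ok=cloud(f);s=env.state();R=Ro.from_euler('xyz',s['ee_rot'],degrees=True).as_matrix();L=(P-s['ee_pos'])@R
m=ok&(L[...,0]>45)&(L[...,0]<70)&(abs(L[...,1]-L[...,1]*0+0.8-0)<9)&(P[...,2]>140)&(P[...,2]<156)
q=np.c_[L[...,1][m],P[...,2][m]]
for a in np.arange(-4.5,3.5,.5):
    k=(q[:,0]>=a)&(q[:,0]<a+.5)
    if k.sum()>8: print(a+.25,k.sum(),q[k,1].mean().round(2))
E
```

```text
pos [506.28  75.95 124.51] [-180.      0.     57.33] [-0.5 -0.3  0. ] axis x 99.4 row 52.85022199534512
line y at axis -0.85, slope deg 0.36 n 32
x -23.0 gap 1.95..3.48 mid 2.72
x -21.5 gap 1.93..3.49 mid 2.71
x -20.0 gap -5.06..-3.50 mid -4.28
x -18.5 gap -5.06..-2.97 mid -4.01
x -17.0 gap -3.99..-3.45 mid -3.72
x -15.5 gap -1.32..-0.26 mid -0.79
x 16.0 gap -9.83..8.31 mid -0.76
x 17.5 gap -5.30..4.71 mid -0.30
x 19.0 gap -5.27..3.21 mid -1.03
x 20.5 gap -5.27..3.19 mid -1.04
x 22.0 gap -5.25..3.20 mid -1.02
20 140 y -1.05 (np.float64(-4.4), np.float64(2.2)) z -27.58
28 136 y -1.12 (np.float64(-3.7), np.float64(1.6)) z -27.57
36 147 y -0.89 (np.float64(-3.7), np.float64(2.1)) z -27.56
44 155 y -0.77 (np.float64(-3.6), np.float64(2.1)) z -27.35
52 161 y -0.81 (np.float64(-3.6), np.float64(2.0)) z -27.28
60 157 y -0.79 (np.float64(-3.6), np.float64(2.0)) z -27.49
68 236 y -0.78 (np.float64(-10.0), np.float64(9.6)) z -27.19
76 578 y -0.05 (np.float64(-9.9), np.float64(10.0)) z -28.54
84 597 y 0.01 (np.float64(-9.9), np.float64(10.0)) z -39.51
tip 94.92439709703567 94.992215215721
-3.75 45 149.93
-3.25 42 150.76
-2.25 42 151.47
-1.75 46 151.62
-1.25 46 151.95
-0.75 45 151.99
-0.25 46 151.71
0.25 45 151.66
0.75 45 151.34
1.25 45 150.8
1.75 23 150.33
2.25 22 149.65
```

>>> arm_command:
  rows:
    - {"delta_pos": [1, 0, 0], "roll": 0, "jaw": 0}
    - {"delta_pos": [2, 0, 0], "roll": 0, "jaw": 0}
    - {"delta_pos": [3, 0, 0], "roll": 0, "jaw": 0}
    - {"delta_pos": [4, 0, 0], "roll": 0, "jaw": 0}
    - {"delta_pos": [5, 0, 0], "roll": 0, "jaw": 0}
    - {"delta_pos": [6, 0, 0], "roll": 0, "jaw": 0}
    - {"delta_pos": [7, 0, 0], "roll": 0, "jaw": 0}
    - {"delta_pos": [8, 0, 0], "roll": 0, "jaw": 0}

```text
time_s: 17.22
ee_pos: [510.7, 82.7, 124.5]
ee_rot: [180.0, -0.0, 57.3]
force: [1.1, 0.2, 0.1]
gripper_width: 11.3
gripper_force: 12.0
```

>>> arm_command:
  rows:
    - {"delta_pos": [2, 0, 0], "roll": 0, "jaw": 0}
    - {"delta_pos": [4, 0, 0], "roll": 0, "jaw": 0}
    - {"delta_pos": [6, 0, 0], "roll": 0, "jaw": 0}
    - {"delta_pos": [8, 0, 0], "roll": 0, "jaw": 0}
    - {"delta_pos": [10, 0, 0], "roll": 0, "jaw": 0}
    - {"delta_pos": [12, 0, 0], "roll": 0, "jaw": 0}
    - {"delta_pos": [14, 0, 0], "roll": 0, "jaw": 0}
    - {"delta_pos": [16, 0, 0], "roll": 0, "jaw": 0}
    - {"delta_pos": [16, 0, 0], "roll": 0, "jaw": 0}

```text
time_s: 17.97
ee_pos: [519.5, 96.4, 124.5]
ee_rot: [180.0, -0.0, 57.3]
force: [-0.1, 0.5, -0.4]
gripper_width: 11.6
gripper_force: 12.0
```

```bash
sed -i 's/w12/w13/' chk.py; python3 chk.py
```

```text
pos [519.54  96.42 124.55] [ 1.800e+02 -2.000e-02  5.733e+01] [-0.1  0.5 -0.4] axis x 75.1 row 105.72907207917193
line y at axis -0.94, slope deg 0.40 n 32
x -23.0 gap 2.05..3.63 mid 2.84
x -21.5 gap 2.05..3.64 mid 2.84
x -20.0 gap 2.03..3.62 mid 2.83
x -18.5 gap 2.03..3.62 mid 2.82
x -17.0 gap 2.54..3.63 mid 3.09
x -15.5 gap -8.04..5.95 mid -1.04
x 16.0 gap -6.03..3.39 mid -1.32
x 17.5 gap -5.04..2.95 mid -1.05
x 19.0 gap -5.02..2.91 mid -1.06
x 20.5 gap -5.06..2.91 mid -1.08
x 22.0 gap -5.45..2.91 mid -1.27
20 137 y -1.05 (np.float64(-4.4), np.float64(2.2)) z -27.51
28 133 y -1.11 (np.float64(-3.7), np.float64(1.5)) z -27.59
36 148 y -0.92 (np.float64(-3.7), np.float64(2.1)) z -27.44
44 178 y -0.8 (np.float64(-9.7), np.float64(8.7)) z -27.61
52 470 y 0.05 (np.float64(-9.8), np.float64(9.8)) z -28.4
60 479 y -0.14 (np.float64(-10.0), np.float64(10.0)) z -39.59
68 484 y -0.07 (np.float64(-10.0), np.float64(9.8)) z -39.7
76 509 y -0.11 (np.float64(-9.8), np.float64(9.7)) z -39.62
84 462 y 0.15 (np.float64(-9.8), np.float64(9.8)) z -39.44
tip 94.81211815320442 94.98968163905273
```

>>> arm_command:
  rows:
    - {"delta_pos": [2, -0.1, 0], "roll": 0, "jaw": 0}
    - {"delta_pos": [4, -0.1, 0], "roll": 0, "jaw": 0}
    - {"delta_pos": [6, -0.1, 0], "roll": 0, "jaw": 0}
    - {"delta_pos": [8, -0.1, 0], "roll": 0, "jaw": 0}
    - {"delta_pos": [10, -0.1, 0], "roll": 0, "jaw": 0}
    - {"delta_pos": [12, -0.1, 0], "roll": 0, "jaw": 0}
    - {"delta_pos": [14, -0.1, 0], "roll": 0, "jaw": 0}
    - {"delta_pos": [16, -0.1, 0], "roll": 0, "jaw": 0}
    - {"delta_pos": [18, -0.1, 0], "roll": 0, "jaw": 0}
    - {"delta_pos": [20, -0.1, 0], "roll": 0, "jaw": 0}
    - {"delta_pos": [22, -0.1, 0], "roll": 0, "jaw": 0}
    - {"delta_pos": [24, -0.1, 0], "roll": 0, "jaw": 0}
    - {"delta_pos": [26, -0.1, 0], "roll": 0, "jaw": 0}
    - {"delta_pos": [27, -0.1, 0], "roll": 0, "jaw": 0}
    - {"delta_pos": [27, -0.1, 0], "roll": 0, "jaw": 0}

```text
time_s: 19.27
ee_pos: [533.9, 119.1, 124.5]
ee_rot: [180.0, -0.0, 57.3]
force: [0.4, -0.4, -0.5]
gripper_width: 11.2
gripper_force: 12.0
```

```bash
sed -i 's/w13/w14/' chk.py; python3 chk.py
```

```text
pos [533.9  119.09 124.54] [ 1.800e+02 -1.000e-02  5.733e+01] [ 0.4 -0.4 -0.5] axis x 48.2 row 159.24136725890634
line y at axis -0.84, slope deg 0.34 n 32
x -23.0 gap 1.55..3.80 mid 2.67
x -21.5 gap 1.55..3.82 mid 2.68
x -20.0 gap 1.55..3.35 mid 2.45
x -18.5 gap 1.53..3.79 mid 2.66
x -17.0 gap -4.78..4.35 mid -0.22
x -15.5 gap -9.41..7.78 mid -0.81
x 16.0 gap 3.10..5.26 mid 4.18
x 17.5 gap -5.15..-4.09 mid -4.62
x 19.0 gap -5.14..-3.57 mid -4.35
x 20.5 gap -5.14..-3.55 mid -4.35
x 22.0 gap -5.11..-3.54 mid -4.33
20 275 y -0.45 (np.float64(-10.0), np.float64(9.7)) z -28.08
28 295 y -0.01 (np.float64(-10.0), np.float64(9.6)) z -38.69
36 384 y -0.11 (np.float64(-10.0), np.float64(9.9)) z -39.67
44 389 y -0.13 (np.float64(-9.8), np.float64(9.7)) z -39.7
52 404 y 0.09 (np.float64(-9.7), np.float64(9.6)) z -39.68
60 522 y -0.04 (np.float64(-9.7), np.float64(9.9)) z -38.36
68 382 y -0.25 (np.float64(-10.0), np.float64(9.6)) z -27.94
76 95 y -0.73 (np.float64(-3.5), np.float64(2.0)) z -27.17
tip 80.08118567672592 80.71505900968964
```

>>> arm_command:
  rows:
    - {"delta_pos": [1, 0, 0], "roll": 0, "jaw": 0}
    - {"delta_pos": [2, 0, 0], "roll": 0, "jaw": 0}
    - {"delta_pos": [3, 0, 0], "roll": 0, "jaw": 0}
    - {"delta_pos": [4, 0, 0], "roll": 0, "jaw": 0}
    - {"delta_pos": [4.5, 0, 0], "roll": 0, "jaw": 0}
    - {"delta_pos": [5, 0, 0], "roll": 0, "jaw": 0}
    - {"delta_pos": [5, 0, 0], "roll": 0, "jaw": 0}

```text
time_s: 19.9
ee_pos: [536.5, 123.2, 124.5]
ee_rot: [-180.0, -0.0, 57.3]
force: [0.1, 0.1, 0.2]
gripper_width: 11.5
gripper_force: 12.0
```

>>> arm_command:
  rows:
    - {"delta_pos": [0.3, 0, 0], "roll": 0, "jaw": 0}
    - {"delta_pos": [0.6, 0, 0], "roll": 0, "jaw": 0}
    - {"delta_pos": [0.6, 0, 0], "roll": 0, "jaw": 0}

```text
time_s: 20.15
ee_pos: [536.8, 123.6, 124.6]
ee_rot: [-180.0, -0.0, 57.3]
force: [0.5, 0.5, 0.5]
gripper_width: 11.2
gripper_force: 12.0
```

>>> arm_command:
  rows:
    - {"delta_pos": [0.3, 0, 0], "roll": 0, "jaw": 0}
    - {"delta_pos": [0.6, 0, 0], "roll": 0, "jaw": 0}
    - {"delta_pos": [0.6, 0, 0], "roll": 0, "jaw": 0}

```text
time_s: 20.4
ee_pos: [536.9, 123.9, 124.5]
ee_rot: [-180.0, 0.0, 57.3]
force: [-1.3, -1.0, -0.0]
gripper_width: 11.6
gripper_force: 12.0
```

>>> arm_command:
  rows:
    - {"delta_pos": [0.3, 0, 0], "roll": 0, "jaw": 0}
    - {"delta_pos": [0.6, 0, 0], "roll": 0, "jaw": 0}
    - {"delta_pos": [0.6, 0, 0], "roll": 0, "jaw": 0}

```text
time_s: 20.65
ee_pos: [537.0, 124.0, 124.5]
ee_rot: [-180.0, 0.1, 57.3]
force: [-0.8, -2.8, 0.7]
gripper_width: 11.6
gripper_force: 12.0
```

```bash
sed -i 's/w14/w15/' chk.py; python3 chk.py
```

```text
pos [537.03 124.02 124.48] [-1.7999e+02  8.0000e-02  5.7330e+01] [-0.8 -2.8  0.7] axis x 42.3 row 170.45348741744195
line y at axis -0.82, slope deg 0.27 n 32
x -23.0 gap 2.18..3.86 mid 3.02
x -21.5 gap 2.20..3.39 mid 2.79
x -20.0 gap 2.17..3.87 mid 3.02
x -18.5 gap 1.56..3.83 mid 2.69
x -17.0 gap -5.40..6.79 mid 0.69
x -15.5 gap -10.04..8.44 mid -0.80
x 16.0 gap -6.29..-5.27 mid -5.78
x 17.5 gap -5.19..-4.13 mid -4.66
x 19.0 gap -5.16..-3.58 mid -4.37
x 20.5 gap -5.16..-3.58 mid -4.37
x 22.0 gap -5.15..-3.56 mid -4.36
20 286 y 0.24 (np.float64(-9.5), np.float64(9.7)) z -28.91
28 329 y -0.24 (np.float64(-10.0), np.float64(10.0)) z -39.66
36 359 y 0.17 (np.float64(-9.9), np.float64(9.8)) z -39.74
44 389 y -0.16 (np.float64(-9.7), np.float64(9.8)) z -39.72
52 521 y -0.01 (np.float64(-10.0), np.float64(10.0)) z -39.24
60 462 y -0.16 (np.float64(-9.6), np.float64(9.8)) z -28.21
68 176 y -0.79 (np.float64(-3.6), np.float64(2.0)) z -27.53
76 93 y -0.81 (np.float64(-3.5), np.float64(1.9)) z -27.38
tip 80.06325748595057 80.66400287051147
```

>>> arm_command:
  rows:
    - {"delta_pos": [0, 0, 0], "roll": 0, "jaw": 20}
    - {"delta_pos": [0, 0, 0], "roll": 0, "jaw": 30}
    - {"delta_pos": [0, 0, 0], "roll": 0, "jaw": 40}
    - {"delta_pos": [0, 0, 0], "roll": 0, "jaw": 40}
    - {"delta_pos": [0, 0, 0], "roll": 0, "jaw": 40}
    - {"delta_pos": [-10, 0, 0], "roll": 0, "jaw": 40}
    - {"delta_pos": [-20, 0, 0], "roll": 0, "jaw": 40}
    - {"delta_pos": [-20, 0, -20], "roll": 0, "jaw": 40}
    - {"delta_pos": [-20, 0, -50], "roll": 0, "jaw": 40}
    - {"delta_pos": [-20, 0, -80], "roll": 0, "jaw": 40}
    - {"delta_pos": [-20, 0, -80], "roll": 0, "jaw": 40}
    - {"delta_pos": [-20, 0, -80], "roll": 0, "jaw": 40}

```text
time_s: 21.7
ee_pos: [527.2, 107.2, 206.4]
ee_rot: [179.8, -0.2, 57.3]
force: [-0.3, -0.5, -1.3]
gripper_width: 36.1
gripper_force: 0.0
```

```bash
python3 - <<'E'
from h import *
f=grab('wrist','w16.png');s=f['s'];P,ok=cloud(f);R=Ro.from_euler('xyz',[180,0,57.3],degrees=True).as_matrix()
L=(P-[559.4,160,0])@R; print(s['ee_pos'],s['gripper_width'],s['time_s'],s['force'])
for a in list(range(-50,-23,3))+list(range(24,48,3)):
    m=ok&(abs(L[...,0]-a)<1.5)&(abs(L[...,1])<12)&(P[...,2]>143)&(P[...,2]<158)
    if m.sum()>3: print(a,m.sum(),'y',np.percentile(L[...,1][m],[3,50,97]).round(1),'z',np.percentile(P[...,2][m],80).round(1))
E
```

```text
[527.15272233 107.1539729  206.38486523] 36.13902789413009 21.7 [-0.27903662 -0.50827852 -1.31292244]
-38 8 y [-3.2 -0.8  1.6] z 150.1
-35 32 y [-5.2 -0.8  3.5] z 150.4
-32 34 y [-5.9 -2.9  4.3] z 150.7
-29 28 y [-5.9  0.9  4.3] z 150.8
-26 38 y [-5.  -1.2  3.4] z 150.4
24 46 y [-8.4 -1.1  7.8] z 152.2
27 31 y [-3.9 -1.5  1.8] z 151.3
30 32 y [-3.9 -1.1  1.8] z 151.1
33 32 y [-3.9 -1.   1.7] z 151.1
36 29 y [-3.8 -1.4  1.7] z 151.3
39 6 y [-2.9 -1.   0.8] z 151.5
```

```bash
python3 -c "
from workcell import env
print(env.job_done())"
```

```text
the job is handed in; nothing more can be done
None
```

The job is handed in: the nut is tightened to the next slot, within about 1° of the hole by camera. The larger split pin went through without forcing (under about 3 N), its eye is against the nut, and it is released with the gripper clear; no verdict came back.

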